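# Get the film out from behind the bottles

## Robot

A 6-joint arm with a two-finger parallel gripper is mounted at the origin on the work surface. World frame = base frame: x ahead of the robot, y to its left, z up, the work surface at z = 0. Lengths are in m, angles in rad, forces in N, time in s.
With the tool pointing down it reaches from about 0.325 to 0.775 m from the base axis. Payload 5.5 kg.
Tool frame: the origin (TCP) lies between the finger pads; the fingertips stand 22 mm ahead of it and the grasp point (between the pads) lies 3 mm ahead of it; z points along the fingers, y is the line along which they close (so a half turn about z gives the same grasp; the last joint's range is limited). The gripper opens to 88 mm and grips with 3 to 60 N. Pads are 20 mm wide; open, the fingers measure 115 mm over their backs; the gripper's body (75 mm by 178 mm) begins 61 mm behind the grasp point.
Start: joints at [1.275, 0.091, 1.231, -0, 1.82, -0.057], TCP at [0.142, 0.583, 0.245] pointing down, gripper open.
Joint ranges: [-2.87, 2.87], [-0.86, 2.18], [0.17, 2.46], [-1.51, 4.65], [0.06, 2.69], [-2.65, 2.65]. Speed limits (rad/s): [2.57, 2.57, 3.01, 3.14, 3.14, 3.14].

## Interface

Orientations are given as a unit quaternion [x, y, z, w].
In Python, from rig import manip gives the robot as it stands.
- The arm moves only by the shell command python3 drive.py [FORCE], which reads ROWS from standard input. ROWS is a JSON list of rows, 1 to 5 of them, each written [[dx, dy, dz], [rx, ry, rz], opening]: dx, dy, dz in m, then a rotation vector rx, ry, rz in rad, then the opening from 0.0 (shut) to 1.0 (fully open); each row shifts and turns the commanded pose from where the row before left it, along the tool's axes as they then stand; what a row does not reach is not made up. A row lasts 1/12 s, in which the tool goes at most 0.0417 m and 0.125 rad, less where a joint would pass 70% of its speed; a pose out of reach is approached as far as the arm can. The fingers move at their own pace and stop on an object; FORCE is the grip in N (left out, the last holds). Time passes only in rows, so rows that do not move let the fingers close. It prints the time, the measured TCP pose, the force, the opening and the grip force at its end. Input that does not fit is refused with a message, and nothing moves.
- manip.read_state(): the state, without advancing time (a new reading comes with each control period).
- manip.snapshot(name): name is "scene" or "side" or "wrist"; returns a dict with "pixels" (420x560x3 uint8, red, green, blue), "vfov" (degrees; the focal length in pixels is half the picture's height over the tangent of half this angle, whatever the lens; pixels are square), "cx", "cy" (the principal point, pixels), "view" (4x4, takes a point from world to camera coordinates). Camera axes: x right, y down, z forward; pixel columns grow to the right and rows downward; lengths in m; the calibration is good to about 2 mm. A picture is of the moment at which its call begins. There is no depth.
- manip.hand_in(): hands the job in; it is judged then, once.
The state is a dict: "clock": time; "joints": joint angles; "joint_vel": joint speeds; "tau": joint torques, N m; "tool_pos": TCP position; "orientation": TCP orientation; "wrist_force": force on the tool from outside, world axes, zero at the start; "wrist_torque": the same for the moment, N m; "width": opening from 0.0 (shut) to 1.0 (fully open); "gripper_force": force on a finger pad.
Only numpy, scipy, OpenCV 4.12 (cv2) and the standard library are available. Lean on these libraries where they do the work, as an engineer would, in place of code of your own. Each camera call takes 0.05 s, during which the arm holds its last target. There are 200 camera calls.

## Task

Clear the three amber bottles off the grey tray and stand them upright on the dark side mat, and only then take out the film roll from behind them and lay it flat in the middle of the green circle on the light box. After that, put each bottle back upright, centred on the disc of its own cap colour. Set everything down gently without letting it drop, do not tip the bottles, and leave the magnifier on the light box where it is.

Things in the scene. Friction and masses are not known exactly. Their poses are not given: they have to be found in the camera images.
- film_roll: Roll of dark 35 mm film wound on a small white core, lying flat: a solid black-brown disc 60 mm in diameter and 35 mm high, about 90 g, starting on the 8 mm thick floor of the grey organiser tray, behind and between the bottles. Origin: centre of its underside; z up.
- bottle_blue: Amber glass bottle with a blue cap and a blue stripe on its label: straight round body 48 mm in diameter up to 95 mm, then a 32 mm wide cap whose top is 120 mm above the underside; about 0.22 kg. It starts standing on the blue disc. Origin: centre of its underside; z is the bottle's upward axis.
- bottle_yellow: Amber glass bottle with a yellow cap and a yellow stripe on its label: straight round body 48 mm in diameter up to 95 mm, then a 32 mm wide cap whose top is 120 mm above the underside; about 0.22 kg. It starts standing on the yellow disc. Origin: centre of its underside; z is the bottle's upward axis.
- bottle_red: Amber glass bottle with a red cap and a red stripe on its label: straight round body 48 mm in diameter up to 95 mm, then a 32 mm wide cap whose top is 120 mm above the underside; about 0.22 kg. It starts standing on the red disc. Origin: centre of its underside; z is the bottle's upward axis.
- place_blue: Fixed blue disc, 74 mm across and 3 mm thick, on the floor of the grey tray: home of the blue-capped bottle. Origin: centre of its underside; z up, x towards the tray's back panel. The discs lie left of, right of and in front of (nearer the robot than) the film, 80 mm or more apart; which colour is where changes.
- place_yellow: Fixed yellow disc, 74 mm across and 3 mm thick, on the floor of the grey tray: home of the yellow-capped bottle. Origin: centre of its underside; z up, x towards the tray's back panel. The tray is 250 mm wide, 200 mm deep, its floor 8 mm thick, turned up to 0.2 rad from square.
- place_red: Fixed red disc, 74 mm across and 3 mm thick, on the floor of the grey tray: home of the red-capped bottle. Origin: centre of its underside; z up, x towards the tray's back panel. The tray's back panel stands 90 mm above the table, 74 mm behind the left and right discs' centres; its front lip, 8 mm high, is 39 mm from the front disc's centre.
- side_mat: Thin dark mat fixed on the table, empty at the start: 260 mm along its x, 120 mm along its y, 3 mm thick; it lies to one side of the tray (left or right). Origin: centre of its underside; z up, its x axis is the long way, pointing roughly away from the robot.
- light_box: Fixed flat light box with a white top, 220 mm along its x, 200 mm along its y, 20 mm high, on the other side of the tray; a green circle 86 mm in diameter is drawn in the middle of its top. Origin: centre of its underside, so the circle's centre is 20 mm straight above the origin; z up.
- magnifier: Loose stand magnifier, a black and silver cylinder 42 mm in diameter and 38 mm high, 0.1 kg, standing on the light box on the side away from the robot, 80 mm or more from the circle's centre. Origin: centre of its underside. It must stay where it is.

How it is judged:
By the outcome, as a careful person would: the job done as asked, in the order asked, and still so for the second after the job is handed in, with the robot touching nothing.
It also fails if it takes over 147 s, if anything falls off the work surface, if the arm or the gripper's body presses on something with over 40 N, if the wrist force passes 120 N, or if a joint passes its speed limit or range.

## Working session

There is one attempt and no reset: what is moved stays moved. The work goes in short steps, Python scripts to look and compute and a shell command to move; the robot and the scene stay as the last step left them, time stands still between calls to the robot, and variables do not carry over. Pictures are saved under pics/ and viewed, at most 14 in all, crops included, and the job is handed in when it is done.

```bash
ls; mkdir -p pics; cat > h.py <<'E'
import numpy as np, cv2
from rig import manip
from scipy.spatial.transform import Rotation as R
def shot(n,f=None):
    s=manip.snapshot(n)
    if f: cv2.imwrite('pics/'+f,cv2.cvtColor(s['pixels'],cv2.COLOR_RGB2BGR))
    return s
def ray(s,u,v):
    p=np.array(s['pixels']).shape; f=p[0]/2/np.tan(np.radians(s['vfov'])/2)
    V=np.array(s['view']); d=V[:3,:3].T@np.array([(u-s['cx'])/f,(v-s['cy'])/f,1.])
    return -V[:3,:3].T@V[:3,3], d/np.linalg.norm(d)
def onz(s,u,v,z):
    o,d=ray(s,u,v); return o+d*(z-o[2])/d[2]
def cross(rays):
    A=sum(np.eye(3)-np.outer(d,d) for o,d in rays); b=sum((np.eye(3)-np.outer(d,d))@o for o,d in rays)
    return np.linalg.solve(A,b)
E
python3 - <<'E'
from h import *
for n in('scene','side','wrist'):
    s=shot(n,n+'0.png'); o,d=ray(s,s['cx'],s['cy']); print(n,s['vfov'],o.round(3),d.round(3))
st=manip.read_state(); print({k:np.round(v,3) for k,v in st.items()})
a=[cv2.imread(f'pics/{n}0.png') for n in('scene','side')]
E
```

```text
drive.py
pics
rig.py
scene 47.67622735431128 [ 1.181 -0.432  0.896] [-0.563  0.368 -0.74 ]
side 50.399191310014146 [0.239 0.687 0.878] [ 0.287 -0.63  -0.721]
wrist 65.00867257818958 [0.07  0.601 0.384] [ 0.266 -0.067 -0.962]
{'clock': np.float64(0.15), 'joints': array([ 1.275,  0.092,  1.232, -0.   ,  1.82 , -0.057]), 'joint_vel': array([ 0.   , -0.001, -0.004,  0.001,  0.   , -0.002]), 'tau': array([ 2.0000e-03, -4.4705e+01, -4.0691e+01,  7.0000e-02,  2.7000e-02,
       -0.0000e+00]), 'tool_pos': array([0.142, 0.583, 0.244]), 'orientation': array([ 0.119,  0.993, -0.001, -0.   ]), 'wrist_force': array([0.31 , 0.676, 0.199]), 'wrist_torque': array([ 0.039, -0.002,  0.026]), 'gripper_force': np.float64(0.0), 'width': np.float64(1.0)}
```

View pics/scene0.png

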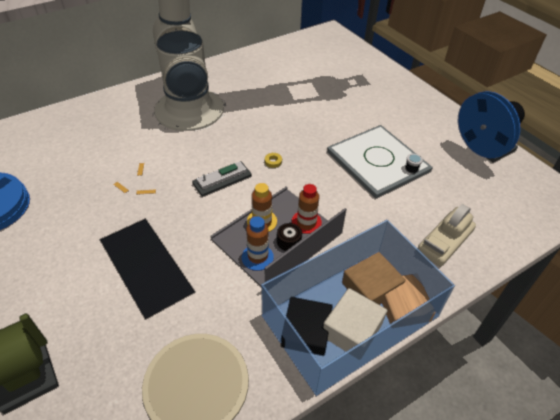

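View pics/side0.png

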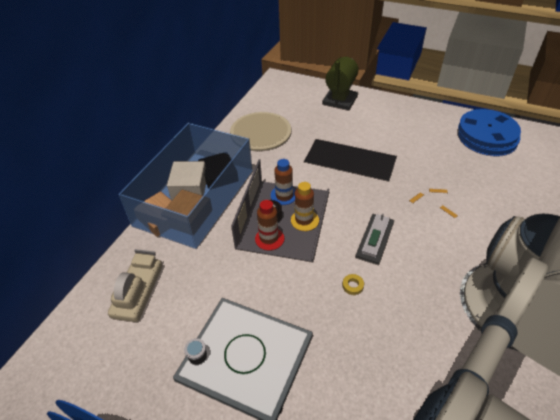

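Scene view: caps at blue (258,224), yellow (262,189), red (310,190), film (289,235), mat (147,266), circle (379,156) and magnifier (413,161). Side view: red (266,206), yellow (304,187), blue (283,164), circle (245,353) and mat (350,159); the film is hidden there.

```bash
cat > m.py <<'E'
from h import *
def hsv(s): return cv2.cvtColor(np.ascontiguousarray(s['pixels']),cv2.COLOR_RGB2HSV)
def blob(s,lo,hi,seed,win=60):
    """connected component of HSV range nearest the seed -> contour, centroid, area"""
    h=hsv(s); m=cv2.inRange(h,lo,hi)
    if lo[0]==0 and hi[0]<15: m|=cv2.inRange(h,(170,lo[1],lo[2]),(180,hi[1],hi[2]))
    w=np.zeros_like(m); u,v=map(int,seed); w[max(0,v-win):v+win,max(0,u-win):u+win]=255
    n,l,st,c=cv2.connectedComponentsWithStats(m&w)
    ok=[i for i in range(1,n) if st[i,4]>15]
    i=min(ok,key=lambda i:np.hypot(*(c[i]-seed)))
    return l==i,c[i],st[i]
E
python3 - <<'E'
from m import *
S={n:shot(n) for n in('scene','side')}
pts={'blue':((258,224),(283,164)),'yellow':((262,189),(304,187)),'red':((310,190),(266,206)),'film':((289,235),None),'mat':((147,266),(350,159)),'circ':((379,156),(245,353)),'mag':((413,161),(196,350))}
for k,(a,b) in pts.items():
    for n,p in(('scene',a),('side',b)):
        if p: print(k,n,hsv(S[n])[p[1],p[0]],end=' ')
print()
rng={'blue':((95,150,90),(125,255,255)),'yellow':((18,150,100),(32,255,255)),'red':((0,190,90),(6,255,255))}
for k,(lo,hi) in rng.items():
    r=[]
    for n,p in zip(('scene','side'),pts[k]):
        m,c,st=blob(S[n],lo,hi,p,14); r.append(ray(S[n],*c)); print(k,n,c.round(1),st)
    x=cross(r); print(x.round(4),[np.linalg.norm(np.cross(x-o,d)).round(4) for o,d in r])
# mat quad, light box quad
for k,lo,hi,z in(('mat',(0,0,0),(180,255,40),.003),('box',(0,0,150),(180,60,255),.02)):
  q='mat' if k=='mat' else 'circ'
  for n,p in zip(('scene','side'),pts[q]):
    h=hsv(S[n]);
    if k=='mat':
      m,c,st=blob(S[n],lo,hi,p,75)
      rc=cv2.minAreaRect(np.argwhere(m)[:,::-1].astype(np.float32)); ap=cv2.approxPolyDP(cv2.convexHull(np.argwhere(m)[:,::-1].astype(np.int32)),6,True)[:,0]
      P=np.array([onz(S[n],*a,z)[:2] for a in ap]); print(k,n,st,P.round(3).tolist(),P.mean(0).round(4))
# green circle
rr={}
for n,p in zip(('scene','side'),pts['circ']):
    h=hsv(S[n]); m=cv2.inRange(h,(40,50,20),(95,255,200)); w=np.zeros_like(m); w[p[1]-25:p[1]+25,p[0]-25:p[0]+25]=255
    e=cv2.fitEllipse(np.argwhere(m&w>0)[:,::-1].astype(np.float32)); rr[n]=ray(S[n],*e[0]); print(n,np.round(e[0],1),np.round(e[1],1),onz(S[n],*e[0],.02).round(4))
print('circ',cross(list(rr.values())).round(4))
print('film white core',onz(S['scene'],289,235,.043).round(3))
E
```

```text
blue scene [107 180 170] blue side [109 184 151] yellow scene [ 22 175 220] yellow side [ 22 193 198] red scene [  0 206 181] red side [  0 211 162] film scene [ 17  23 181] mat scene [114  41  31] mat side [ 0 15 34] circ scene [ 23  10 221] circ side [ 13  11 201] mag scene [ 96  25 152] mag side [100  59 146] 
blue scene [256.8 222.7] [250 217  14  12 130]
blue side [282.6 163.5] [278 160  10   9  71]
[ 0.6076 -0.108   0.1265] [np.float64(0.001), np.float64(0.001)]
yellow scene [261.1 190.4] [255 184  14  14 156]
yellow side [303.7 188.1] [298 182  13  13 128]
[ 0.5255 -0.0485  0.1213] [np.float64(0.0009), np.float64(0.0009)]
red scene [309.7 191.1] [303 185  13  13 129]
red side [265.5 206.7] [260 201  13  14 134]
[0.5851 0.0446 0.1218] [np.float64(0.0007), np.float64(0.0007)]
mat scene [ 101  220   93   98 4563] [[0.611, -0.275], [0.616, -0.388], [0.368, -0.4], [0.363, -0.288]] [ 0.4895 -0.3379]
mat side [ 306  141   89   38 1899] [[0.369, -0.391], [0.364, -0.291], [0.61, -0.278], [0.614, -0.376]] [ 0.4893 -0.3342]Traceback (most recent call last):
  File "<stdin>", line 27, in <module>
cv2.error: OpenCV(4.12.0) /io/opencv/modules/imgproc/src/shapedescr.cpp:361: error: (-201:Incorrect size of input array) There should be at least 5 points to fit the ellipse in function 'fitEllipseNoDirect'
```

View pics/wrist0.png

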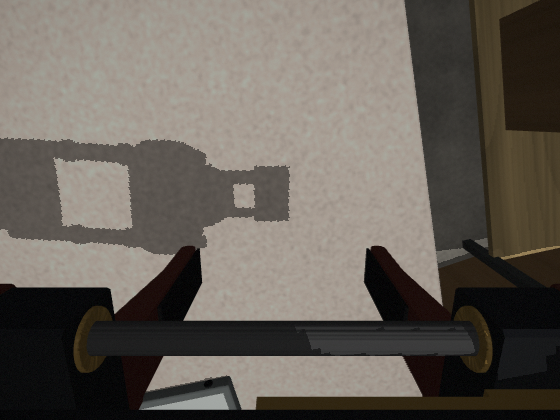

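The wrist view shows bare table with the arm's shadow, and a corner of the light box at the bottom (200,395). Next I get the circle and rough film positions, and square up the tool.

```bash
python3 - <<'E'
from m import *
S={n:shot(n) for n in('scene','side')}
for n,p,q in(('scene',(379,156),(413,161)),('side',(245,353),(196,350))):
    h=hsv(S[n]); w=np.zeros(h.shape[:2],np.uint8); w[p[1]-27:p[1]+27,p[0]-27:p[0]+27]=255
    v=h[...,2]; m=((v<175)&(w>0)); print(m.sum(), onz(S[n],*p,.02).round(3),'mag',onz(S[n],*q,.058).round(3))
    try:
        e=cv2.fitEllipse(np.argwhere(m)[:,::-1].astype(np.float32)); print(np.round(e,1) if 0 else e, onz(S[n],*e[0],.02).round(4))
    except Exception as x: print(x)
print('film',onz(S['scene'],289,233,.043).round(3))
E
echo '[[[0, 0, 0], [0, 0, -0.12], 1], [[0, 0, -0.03], [0, 0, -0.119], 1], [[0, 0, -0.03], [0, 0, 0], 1]]' | python3 drive.py
```

```text
474 [0.494 0.35  0.02 ] mag [0.586 0.38  0.058]
((377.8399963378906, 160.9707489013672), (51.29850387573242, 65.03600311279297), 166.4025115966797) [0.5085 0.3336 0.02  ]
439 [0.496 0.348 0.02 ] mag [0.576 0.394 0.058]
((244.43324279785156, 353.52197265625), (37.451412200927734, 40.92496871948242), 62.220664978027344) [0.4962 0.349  0.02  ]
film [ 0.61  -0.026  0.043]
clock: 0.6
tool_pos: [0.1417, 0.5821, 0.3024]
orientation: [-0.003, 1.0, -0.003, -0.001]
wrist_force: [0.1, 0.7, 0.9]
width: 0.996
gripper_force: 0.0
```

```bash
echo '[[[-0.029, -0.027, 0], [0, 0, 0], 1], [[-0.029, -0.027, 0], [0, 0, 0], 1], [[-0.029, -0.027, 0], [0, 0, 0], 1], [[-0.029, -0.027, 0], [0, 0, 0], 1], [[-0.029, -0.027, 0], [0, 0, 0], 1]]' | python3 drive.py >/dev/null; echo '[[[-0.029, -0.027, 0], [0, 0, 0], 1], [[-0.029, -0.027, 0], [0, 0, 0], 1], [[-0.029, -0.027, 0], [0, 0, 0], 1], [[-0.02, -0.02, -0.01], [0, 0, 0], 1], [[0, 0, 0], [0, 0, 0], 1]]' | python3 drive.py
python3 -c "
from h import *
shot('wrist','w1.png')"
```

```text
clock: 1.43
tool_pos: [0.3972, 0.3436, 0.3159]
orientation: [0.003, 1.0, -0.0, 0.001]
wrist_force: [-0.4, 0.3, 1.1]
width: 1.0
gripper_force: 0.0
```

View pics/w1.png

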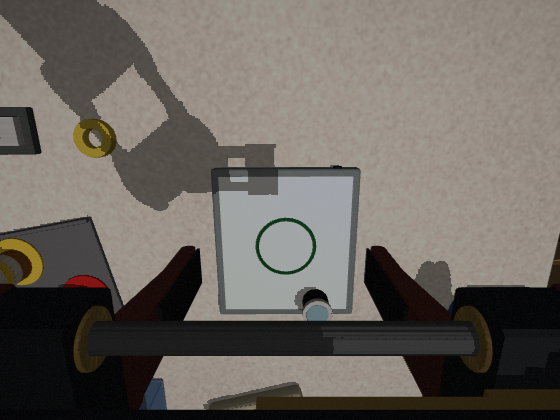

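The wrist view shows the green circle centred near (286,246) and the magnifier at (316,308), with the tray at lower left. I measure the circle and move over the tray.

```bash
cat >> m.py <<'E'
def green(s):
    h=hsv(s); m=cv2.inRange(h,(45,90,10),(90,255,160))
    n,l,st,c=cv2.connectedComponentsWithStats(m); i=1+np.argmax(st[1:,4])
    e=cv2.fitEllipse(cv2.convexHull(np.argwhere(l==i)[:,::-1].astype(np.int32))); return e
E
python3 - <<'E'
from m import *
s=shot('wrist'); e=green(s); print(np.round(e[0],1),np.round(e[1],1),onz(s,*e[0],.02).round(4))
r=[ray(s,*e[0])]
for n in('scene','side'):
    t=shot(n)
    try:
        h=hsv(t); p=(379,156) if n=='scene' else (245,353); m=cv2.inRange(h,(40,35,0),(95,255,170)); w=np.zeros_like(m); w[p[1]-27:p[1]+27,p[0]-27:p[0]+27]=255
        q=np.argwhere((m&w)>0)[:,::-1].astype(np.int32); f=cv2.fitEllipse(cv2.convexHull(q)); print(n,len(q),np.round(f[0],1),np.round(f[1],1),cross(r+[ray(t,*f[0])]).round(4))
    except Exception as x: print(n,x)
E
echo '[[[-0.0123, -0.0374, 0], [0, 0, 0], 1], [[-0.0123, -0.0374, 0], [0, 0, 0], 1], [[-0.0123, -0.0374, 0], [0, 0, 0], 1], [[-0.0123, -0.0374, 0], [0, 0, 0], 1], [[-0.0123, -0.0374, 0], [0, 0, 0], 1]]' | python3 drive.py >/dev/null; echo '[[[-0.0123, -0.0374, 0], [0, 0, 0], 1], [[-0.0123, -0.0374, 0], [0, 0, 0], 1], [[-0.0123, -0.0374, 0], [0, 0, 0], 1], [[-0.0123, -0.0374, 0], [0, 0, 0], 1], [[-0.0123, -0.0374, 0], [0, 0, 0], 1]]' | python3 drive.py; echo '[[[0, 0, 0], [0, 0, 0], 1], [[0, 0, 0], [0, 0, 0], 1]]' | python3 drive.py
python3 -c "
from h import *
shot('wrist','w2.png')"
```

```text
[283.9 247.1] [56.  59.7] [0.4959 0.3476 0.02  ]
scene 12 [378.7 156.5] [16.4 29.9] [0.4958 0.3475 0.0202]
side 149 [244.5 353.7] [38.1 41.6] [0.4973 0.3476 0.0159]
clock: 2.47
tool_pos: [0.5172, -0.0271, 0.3145]
orientation: [-0.002, 1.0, 0.0, 0.0]
wrist_force: [0.9, 0.2, 0.3]
width: 1.004
gripper_force: 0.0
clock: 2.63
tool_pos: [0.5172, -0.0272, 0.3137]
orientation: [0.001, 1.0, 0.0, -0.001]
wrist_force: [0.7, 0.9, -0.0]
width: 1.004
gripper_force: 0.0
```

View pics/w2.png

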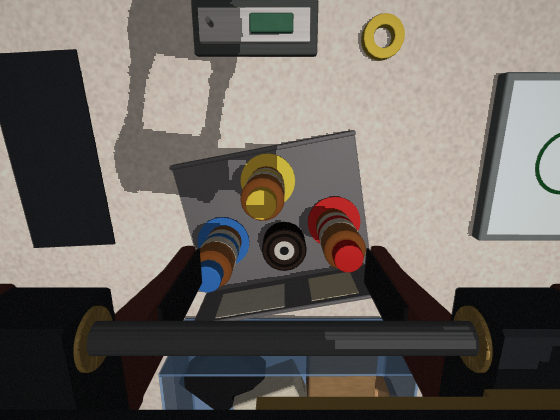

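The wrist view shows the three discs clearly: yellow (267,180) in front, blue (222,243) left, red (334,220) right. The film's white core is at (284,250), and the caps are at yellow (262,204), blue (208,276), red (348,256). Measuring all of these now.

```bash
python3 - <<'E'
from m import *
S={n:shot(n) for n in('scene','side','wrist')}
w=S['wrist']
rng={'blue':((95,130,60),(125,255,255)),'yellow':((20,150,60),(32,255,255)),'red':((0,190,60),(4,255,255))}
pts={'blue':((257,223),(283,164),(208,276)),'yellow':((262,189),(304,187),(262,204)),'red':((310,190),(266,206),(348,256))}
ds={'blue':(222,243),'yellow':(267,170),'red':(334,215)}
for k,(lo,hi) in rng.items():
    r=[]
    for n,p in zip(S,pts[k]):
        m,c,st=blob(S[n],lo,hi,p,18 if n=='wrist' else 13); r.append(ray(S[n],*c)); print(n,c.round(1),st.tolist(),end=' ')
    x=cross(r); x2=cross(r[:2]); print('\n',k,x.round(4),x2.round(4),[np.linalg.norm(np.cross(x-o,d)).round(4) for o,d in r])
    m,c,st=blob(w,lo,hi,ds[k],45); P=np.array([onz(w,u,v,.011)[:2] for v,u in np.argwhere(m)]).astype(np.float32)
    print('  disc',st.tolist(),np.round(cv2.minEnclosingCircle(P)[0],4),round(cv2.minEnclosingCircle(P)[1],4))
# film white core in wrist & scene
r=[]
for n,p in(('wrist',(284,250)),('scene',(289,234))):
    m,c,st=blob(S[n],(0,0,110),(180,80,255),p,12); r.append(ray(S[n],*c)); print('core',n,c.round(1),st.tolist(),onz(S[n],*c,.043).round(4))
print(cross(r).round(4))
print(manip.read_state()['clock'])
E
```

```text
scene [256.7 223.6] [250, 217, 14, 15, 168] side [282.7 164.3] [278, 159, 11, 11, 92] wrist [209.3 275. ] [199, 260, 22, 32, 533] 
 blue [ 0.6077 -0.107   0.1235] [ 0.6076 -0.1084  0.1233] [np.float64(0.0022), np.float64(0.0004), np.float64(0.002)]
  disc [196, 217, 52, 46, 822] [ 0.6106 -0.1118] 0.0371
scene [261.  190.1] [255, 184, 13, 13, 140] side [304.1 187.8] [299, 183, 11, 11, 105] wrist [259.  202.5] [244, 186, 31, 33, 790] 
 yellow [ 0.5253 -0.0488  0.1224] [ 0.5249 -0.0487  0.1222] [np.float64(0.0008), np.float64(0.0007), np.float64(0.0006)]
  disc [255, 169, 25, 10, 38] [ 0.5146 -0.0455] 0.017
scene [309.3 191.1] [303, 185, 13, 13, 134] side [265.7 206.6] [260, 201, 13, 13, 136] wrist [344.9 255.5] [330, 240, 31, 32, 771] 
 red [0.585  0.0439 0.1219] [0.5847 0.044  0.1217] [np.float64(0.001), np.float64(0.0009), np.float64(0.0004)]
  disc [306, 197, 52, 46, 862] [0.5812 0.0449] 0.0367
core wrist [282.  249.8] [272, 241, 21, 19, 238] [ 0.611  -0.0248  0.043 ]
core scene [289.  231.8] [283, 227, 13, 10, 85] [ 0.6075 -0.0239  0.043 ]
[ 0.6096 -0.0251  0.0461]
2.8333
```

```bash
echo '[[[-0.008, -0.0213, 0.02], [0, 0, 0], 1], [[0, 0, 0.04], [0, 0, 0], 1], [[0, 0, 0.04], [0, 0, 0], 1], [[0, 0, 0.04], [0, 0, 0], 1], [[0, 0, 0.04], [0, 0, 0], 1]]' | python3 drive.py ; echo '[[[0, 0, 0.03], [0, 0, 0], 1], [[0, 0, 0.0157], [0, 0, 0], 1], [[0, 0, 0], [0, 0, 0], 1]]' | python3 drive.py; echo '[[[0, 0, 0], [0, 0, 0], 0], [[0, 0, 0], [0, 0, 0], 0], [[0, 0, 0], [0, 0, 0], 0], [[0, 0, 0], [0, 0, 0], 0], [[0, 0, 0], [0, 0, 0], 0]]' | python3 drive.py 20
```

```text
clock: 3.25
tool_pos: [0.5248, -0.0465, 0.1333]
orientation: [-0.001, 1.0, 0.0, 0.001]
wrist_force: [-0.5, -0.5, -0.0]
width: 0.994
gripper_force: 0.0
clock: 3.5
tool_pos: [0.5223, -0.0461, 0.084]
orientation: [-0.001, 1.0, 0.001, -0.004]
wrist_force: [-0.5, 0.2, -0.5]
width: 1.003
gripper_force: 0.0
clock: 3.92
tool_pos: [0.5258, -0.0483, 0.0905]
orientation: [-0.0, 1.0, -0.0, 0.001]
wrist_force: [0.0, 0.3, -0.1]
width: 0.658
gripper_force: 0.0
```

```bash
echo '[[[0, 0, 0], [0, 0, 0], 0], [[0, 0, 0], [0, 0, 0], 0], [[0, 0, 0], [0, 0, 0], 0], [[0, 0, 0], [0, 0, 0], 0], [[0, 0, 0], [0, 0, 0], 0]]' | python3 drive.py 20; python3 -c "
from h import *
st=manip.read_state();print(st['tool_pos'],st['orientation'])"
echo '[[[0, 0, -0.01], [0, 0, 0], 0], [[0, 0, -0.03], [0, 0, 0], 0], [[0, 0, -0.03], [0, 0, 0], 0], [[0, 0, -0.03], [0, 0, 0], 0], [[0, 0, -0.03], [0, 0, 0], 0]]' | python3 drive.py; echo '[[[0, 0, -0.02], [0, 0, 0], 0], [[0, 0, 0], [0, 0, 0], 0], [[0, 0, 0], [0, 0, 0], 0]]' | python3 drive.py
```

```text
clock: 4.33
tool_pos: [0.5254, -0.0485, 0.0896]
orientation: [0.0, 1.0, -0.0, 0.001]
wrist_force: [-0.1, -1.1, 4.0]
width: 0.542
gripper_force: 20.0
[ 0.52540056 -0.04845041  0.08961124] [ 2.57400059e-06  9.99999815e-01 -1.72330984e-04  5.83192792e-04]
clock: 4.75
tool_pos: [0.5244, -0.048, 0.2197]
orientation: [-0.0, 1.0, 0.0, -0.001]
wrist_force: [0.8, -0.3, -2.9]
width: 0.541
gripper_force: 20.0
clock: 5.0
tool_pos: [0.5253, -0.0482, 0.2393]
orientation: [-0.0, 1.0, -0.0, 0.001]
wrist_force: [0.1, -0.4, -2.5]
width: 0.544
gripper_force: 20.0
```

```bash
echo '[[[0.008, -0.02, 0], [0, 0, 0], 0], [[0.015, -0.038, 0], [0, 0, 0], 0], [[0.015, -0.038, 0], [0, 0, 0], 0], [[0.015, -0.038, 0], [0, 0, 0], 0], [[0.015, -0.038, 0], [0, 0, 0], 0]]' | python3 drive.py>/dev/null; echo '[[[0.015, -0.038, 0], [0, 0, 0], 0], [[0.015, -0.038, 0], [0, 0, 0], 0], [[0.012, -0.034, 0], [0, 0, 0], 0], [[0, -0.01, 0], [0, 0, 0], 0], [[0, 0, 0], [0, 0, 0], 0]]' | python3 drive.py; echo '[[[0, 0, 0.03], [0, 0, 0], 0], [[0, 0, 0.035], [0, 0, 0], 0], [[0, 0, 0.035], [0, 0, 0], 0], [[0, 0, 0.03], [0, 0, 0], 0], [[0, 0, 0.015], [0, 0, 0], 0]]' | python3 drive.py; echo '[[[0, 0, 0.005], [0, 0, 0], 0], [[0, 0, 0], [0, 0, 0], 0], [[0, 0, 0], [0, 0, 0], 0], [[0, 0, 0], [0, 0, 0], 0]]' | python3 drive.py
```

```text
clock: 5.83
tool_pos: [0.4135, -0.342, 0.2353]
orientation: [0.002, 1.0, 0.002, -0.002]
wrist_force: [0.3, -1.4, -1.7]
width: 0.544
gripper_force: 20.0
clock: 6.25
tool_pos: [0.4136, -0.3365, 0.087]
orientation: [-0.001, 1.0, 0.004, -0.003]
wrist_force: [-1.3, 1.1, -2.6]
width: 0.544
gripper_force: 20.0
clock: 6.58
tool_pos: [0.416, -0.3404, 0.0907]
orientation: [-0.0, 1.0, -0.001, 0.001]
wrist_force: [0.8, -0.0, -1.6]
width: 0.544
gripper_force: 20.0
```

```bash
echo '[[[0, 0, 0.004], [0, 0, 0], 0], [[0, 0, 0.002], [0, 0, 0], 0], [[0, 0, 0], [0, 0, 0], 0], [[0, 0, 0], [0, 0, 0], 0]]' | python3 drive.py; echo '[[[0, 0, 0.0015], [0, 0, 0], 0], [[0, 0, 0], [0, 0, 0], 0], [[0, 0, 0], [0, 0, 0], 0]]' | python3 drive.py; echo '[[[0, 0, 0.001], [0, 0, 0], 0], [[0, 0, 0], [0, 0, 0], 0], [[0, 0, 0], [0, 0, 0], 0]]' | python3 drive.py
```

```text
clock: 6.92
tool_pos: [0.4151, -0.3403, 0.0831]
orientation: [-0.0, 1.0, -0.0, 0.0]
wrist_force: [-0.3, 0.1, -1.7]
width: 0.544
gripper_force: 20.0
clock: 7.17
tool_pos: [0.4152, -0.3404, 0.0816]
orientation: [-0.0, 1.0, -0.0, 0.0]
wrist_force: [-0.4, 0.1, -1.0]
width: 0.544
gripper_force: 20.0
clock: 7.42
tool_pos: [0.4154, -0.3406, 0.0815]
orientation: [-0.0, 1.0, -0.001, 0.001]
wrist_force: [-1.3, 0.1, 5.2]
width: 0.543
gripper_force: 20.0
```

```bash
echo '[[[0, 0, 0], [0, 0, 0], 0.6], [[0, 0, 0], [0, 0, 0], 0.8], [[0, 0, 0], [0, 0, 0], 1], [[0, 0, 0], [0, 0, 0], 1], [[0, 0, 0], [0, 0, 0], 1]]' | python3 drive.py; echo '[[[0, 0, -0.02], [0, 0, 0], 1], [[0, 0, -0.035], [0, 0, 0], 1], [[0, 0, -0.035], [0, 0, 0], 1], [[0, 0, -0.04], [0, 0, 0], 1], [[0, 0, -0.03], [0, 0, 0], 1]]' | python3 drive.py; python3 -c "
from h import *
st=manip.read_state();print(st['tool_pos'],st['width'],st['clock']); 
import cv2
cv2.imwrite('pics/a1.png',np.hstack([cv2.resize(manip.snapshot(n)['pixels'][120:330,90:450,::-1],(400,233)) for n in('scene','side')]))"
```

```text
clock: 7.83
tool_pos: [0.415, -0.3401, 0.0801]
orientation: [-0.0, 1.0, 0.0, -0.0]
wrist_force: [-0.0, 0.9, 0.0]
width: 0.862
gripper_force: 0.0
clock: 8.25
tool_pos: [0.4152, -0.3403, 0.2437]
orientation: [-0.0, 1.0, -0.001, 0.001]
wrist_force: [0.6, 0.0, 0.3]
width: 0.999
gripper_force: 0.0
[ 0.41520542 -0.34028062  0.24365281] 0.9988012031624367 8.25
```

View pics/a1.png

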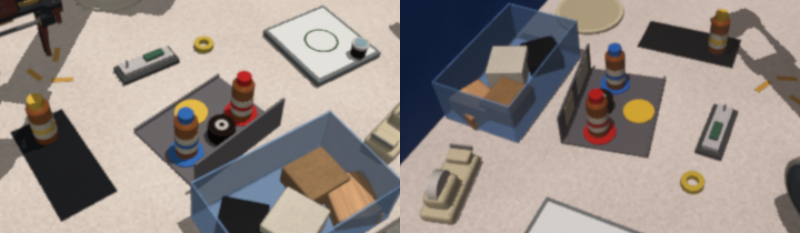

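Yellow stands upright on the near end of the mat, left crop (42,120), right crop (719,32); its disc is now bare. Next is red.

```bash
echo '[[[-0.0154, 0.035, 0], [0, 0, 0], 1], [[-0.0154, 0.035, 0], [0, 0, 0], 1], [[-0.0154, 0.035, 0], [0, 0, 0], 1], [[-0.0154, 0.035, 0], [0, 0, 0], 1], [[-0.0154, 0.035, 0], [0, 0, 0], 1]]' | python3 drive.py>/dev/null; echo '[[[-0.0154, 0.035, 0], [0, 0, 0], 1], [[-0.0154, 0.035, 0], [0, 0, 0], 1], [[-0.0154, 0.035, 0], [0, 0, 0], 1], [[-0.0154, 0.035, 0], [0, 0, 0], 1], [[-0.0154, 0.035, 0], [0, 0, 0], 1]]' | python3 drive.py>/dev/null; echo '[[[-0.0154, 0.035, 0], [0, 0, 0], 1], [[0, 0, 0], [0, 0, 0], 1], [[0, 0, 0], [0, 0, 0], 1], [[0, 0, 0], [0, 0, 0], 1]]' | python3 drive.py; python3 -c "
from h import *
for n in('scene','side'): shot(n,'b_'+n+'.png')"
```

```text
clock: 9.52
tool_pos: [0.5841, 0.0446, 0.2393]
orientation: [-0.0, 1.0, -0.0, -0.001]
wrist_force: [-0.7, -0.8, -0.1]
width: 0.999
gripper_force: 0.0
```

```bash
echo '[[[-0.001, 0, 0.03], [0, 0, 0], 1], [[0, 0, 0.04], [0, 0, 0], 1], [[0, 0, 0.04], [0, 0, 0], 1], [[0, 0, 0.03], [0, 0, 0], 1], [[0, 0, 0.01], [0, 0, 0], 1]]' | python3 drive.py; echo '[[[0, 0, 0], [0, 0, 0], 1], [[0, 0, 0], [0, 0, 0], 1], [[0, 0, 0], [0, 0, 0], 0], [[0, 0, 0], [0, 0, 0], 0], [[0, 0, 0], [0, 0, 0], 0]]' | python3 drive.py 20;  echo '[[[0, 0, 0], [0, 0, 0], 0], [[0, 0, 0], [0, 0, 0], 0], [[0, 0, 0], [0, 0, 0], 0], [[0, 0, 0], [0, 0, 0], 0], [[0, 0, 0], [0, 0, 0], 0]]' | python3 drive.py; echo '[[[0, 0, 0], [0, 0, 0], 0], [[0, 0, 0], [0, 0, 0], 0]]' | python3 drive.py
```

```text
clock: 10.03
tool_pos: [0.5823, 0.0432, 0.0844]
orientation: [0.001, 1.0, -0.0, -0.004]
wrist_force: [-0.8, -0.5, -1.0]
width: 0.997
gripper_force: 0.0
clock: 10.45
tool_pos: [0.5867, 0.0447, 0.0931]
orientation: [-0.0, 1.0, 0.0, 0.002]
wrist_force: [0.4, -0.7, 0.5]
width: 0.814
gripper_force: 0.0
clock: 10.87
tool_pos: [0.5856, 0.0446, 0.0907]
orientation: [-0.0, 1.0, -0.0, 0.0]
wrist_force: [0.0, -1.0, 0.5]
width: 0.546
gripper_force: 19.9
clock: 11.03
tool_pos: [0.5856, 0.0446, 0.0907]
orientation: [-0.0, 1.0, -0.0, 0.0]
wrist_force: [0.3, -2.1, 1.8]
width: 0.544
gripper_force: 19.9
```

```bash
echo '[[[0, 0, -0.01], [0, 0, 0], 0], [[0, 0, -0.03], [0, 0, 0], 0], [[0, 0, -0.04], [0, 0, 0], 0], [[0, 0, -0.04], [0, 0, 0], 0], [[0, 0, -0.03], [0, 0, 0], 0]]' | python3 drive.py; echo '[[[0.005, -0.02, 0], [0, 0, 0], 0], [[0.01, -0.038, 0], [0, 0, 0], 0], [[0.01, -0.038, 0], [0, 0, 0], 0], [[0.01, -0.038, 0], [0, 0, 0], 0], [[0.01, -0.038, 0], [0, 0, 0], 0]]' | python3 drive.py>/dev/null; echo '[[[0.01, -0.038, 0], [0, 0, 0], 0], [[0.01, -0.038, 0], [0, 0, 0], 0], [[0.01, -0.038, 0], [0, 0, 0], 0], [[0.01, -0.038, 0], [0, 0, 0], 0], [[0.01, -0.038, 0], [0, 0, 0], 0]]' | python3 drive.py; echo '[[[0.001, -0.019, 0], [0, 0, 0], 0], [[0, 0, 0], [0, 0, 0], 0], [[0, 0, 0], [0, 0, 0], 0], [[0, 0, 0], [0, 0, 0], 0]]' | python3 drive.py
```

```text
clock: 11.45
tool_pos: [0.5853, 0.045, 0.244]
orientation: [-0.0, 1.0, 0.0, 0.001]
wrist_force: [0.5, 1.1, -2.0]
width: 0.547
gripper_force: 19.9
clock: 12.28
tool_pos: [0.4896, -0.3186, 0.2404]
orientation: [-0.0, 1.0, 0.0, -0.0]
wrist_force: [1.8, -0.7, -2.2]
width: 0.541
gripper_force: 19.9
clock: 12.62
tool_pos: [0.4897, -0.3354, 0.2403]
orientation: [-0.0, 1.0, 0.001, -0.0]
wrist_force: [0.0, -0.1, -2.0]
width: 0.545
gripper_force: 19.9
```

Target contact is TCP z ≈ 0.0827, so 0.1576 down.

```bash
echo '[[[0, 0, 0.03], [0, 0, 0], 0], [[0, 0, 0.035], [0, 0, 0], 0], [[0, 0, 0.035], [0, 0, 0], 0], [[0, 0, 0.03], [0, 0, 0], 0], [[0, 0, 0.015], [0, 0, 0], 0]]' | python3 drive.py; echo '[[[0, 0, 0.006], [0, 0, 0], 0], [[0, 0, 0.003], [0, 0, 0], 0], [[0, 0, 0], [0, 0, 0], 0], [[0, 0, 0], [0, 0, 0], 0], [[0, 0, 0], [0, 0, 0], 0]]' | python3 drive.py; echo '[[[0, 0, 0.0025], [0, 0, 0], 0], [[0, 0, 0], [0, 0, 0], 0], [[0, 0, 0], [0, 0, 0], 0]]' | python3 drive.py; echo '[[[0, 0, 0.0015], [0, 0, 0], 0], [[0, 0, 0], [0, 0, 0], 0], [[0, 0, 0], [0, 0, 0], 0]]' | python3 drive.py
```

```text
clock: 13.03
tool_pos: [0.4885, -0.333, 0.0905]
orientation: [-0.001, 1.0, 0.002, -0.002]
wrist_force: [-0.7, 0.1, -3.1]
width: 0.541
gripper_force: 19.9
clock: 13.45
tool_pos: [0.4905, -0.3366, 0.0887]
orientation: [-0.0, 1.0, -0.001, 0.001]
wrist_force: [0.9, -0.1, -2.2]
width: 0.543
gripper_force: 19.9
clock: 13.7
tool_pos: [0.4896, -0.3364, 0.0843]
orientation: [-0.0, 1.0, -0.0, 0.0]
wrist_force: [-0.2, 0.5, -1.5]
width: 0.549
gripper_force: 19.9
clock: 13.95
tool_pos: [0.4896, -0.3365, 0.0826]
orientation: [0.0, 1.0, -0.0, 0.0]
wrist_force: [0.6, 0.1, -0.7]
width: 0.543
gripper_force: 19.9
```

```bash
echo '[[[0, 0, 0.001], [0, 0, 0], 0], [[0, 0, 0], [0, 0, 0], 0], [[0, 0, 0], [0, 0, 0], 0]]' | python3 drive.py; echo '[[[0, 0, 0], [0, 0, 0], 0.6], [[0, 0, 0], [0, 0, 0], 0.8], [[0, 0, 0], [0, 0, 0], 1], [[0, 0, 0], [0, 0, 0], 1], [[0, 0, 0], [0, 0, 0], 1]]' | python3 drive.py; echo '[[[0, 0, -0.02], [0, 0, 0], 1], [[0, 0, -0.035], [0, 0, 0], 1], [[0, 0, -0.035], [0, 0, 0], 1], [[0, 0, -0.04], [0, 0, 0], 1], [[0, 0, -0.03], [0, 0, 0], 1]]' | python3 drive.py; echo '[[[-0.017, 0.0327, 0], [0, 0, 0], 1], [[-0.017, 0.0327, 0], [0, 0, 0], 1], [[-0.017, 0.0327, 0], [0, 0, 0], 1], [[-0.017, 0.0327, 0], [0, 0, 0], 1], [[-0.017, 0.0327, 0], [0, 0, 0], 1]]' | python3 drive.py; echo '[[[-0.017, 0.0327, 0], [0, 0, 0], 1], [[-0.017, 0.0327, 0], [0, 0, 0], 1], [[0, 0, 0], [0, 0, 0], 1], [[0, 0, 0], [0, 0, 0], 1], [[0, 0, 0], [0, 0, 0], 1]]' | python3 drive.py
```

```text
clock: 14.2
tool_pos: [0.4898, -0.3367, 0.0825]
orientation: [-0.0, 1.0, -0.001, 0.001]
wrist_force: [0.9, -0.4, 4.4]
width: 0.544
gripper_force: 19.9
clock: 14.62
tool_pos: [0.4894, -0.3361, 0.0811]
orientation: [-0.0, 1.0, 0.0, -0.0]
wrist_force: [0.6, 0.1, -0.2]
width: 0.867
gripper_force: 0.0
clock: 15.03
tool_pos: [0.4896, -0.3362, 0.2448]
orientation: [-0.0, 1.0, -0.001, 0.001]
wrist_force: [1.7, 0.1, 0.8]
width: 1.001
gripper_force: 0.0
clock: 15.45
tool_pos: [0.575, -0.1712, 0.2414]
orientation: [0.0, 1.0, 0.0, 0.0]
wrist_force: [0.6, -0.4, 0.1]
width: 0.998
gripper_force: 0.0
clock: 15.87
tool_pos: [0.6083, -0.1075, 0.2411]
orientation: [-0.0, 1.0, -0.0, -0.0]
wrist_force: [0.1, -0.3, 0.2]
width: 0.999
gripper_force: 0.0
```

```bash
echo '[[[0, -0.002, 0.03], [0, 0, 0], 1], [[0, 0, 0.04], [0, 0, 0], 1], [[0, 0, 0.04], [0, 0, 0], 1], [[0, 0, 0.03], [0, 0, 0], 1], [[0, 0, 0.011], [0, 0, 0], 1]]' | python3 drive.py; echo '[[[0, 0, 0], [0, 0, 0], 1], [[0, 0, 0], [0, 0, 0], 1], [[0, 0, 0], [0, 0, 0], 0], [[0, 0, 0], [0, 0, 0], 0], [[0, 0, 0], [0, 0, 0], 0]]' | python3 drive.py 20;  echo '[[[0, 0, 0], [0, 0, 0], 0], [[0, 0, 0], [0, 0, 0], 0], [[0, 0, 0], [0, 0, 0], 0], [[0, 0, 0], [0, 0, 0], 0], [[0, 0, 0], [0, 0, 0], 0]]' | python3 drive.py; echo '[[[0, 0, 0], [0, 0, 0], 0], [[0, 0, 0], [0, 0, 0], 0]]' | python3 drive.py; echo '[[[0, 0, -0.01], [0, 0, 0], 0], [[0, 0, -0.03], [0, 0, 0], 0], [[0, 0, -0.04], [0, 0, 0], 0], [[0, 0, -0.04], [0, 0, 0], 0], [[0, 0, -0.03], [0, 0, 0], 0]]' | python3 drive.py
```

```text
clock: 16.28
tool_pos: [0.6051, -0.1105, 0.0842]
orientation: [0.001, 1.0, 0.001, -0.004]
wrist_force: [-0.1, -0.0, -0.6]
width: 0.999
gripper_force: 0.0
clock: 16.7
tool_pos: [0.6096, -0.1097, 0.0932]
orientation: [-0.0, 1.0, -0.0, 0.002]
wrist_force: [0.0, -1.0, 0.4]
width: 0.812
gripper_force: 0.0
clock: 17.12
tool_pos: [0.6086, -0.1093, 0.0906]
orientation: [-0.0, 1.0, -0.0, 0.0]
wrist_force: [-0.2, 0.2, 1.5]
width: 0.541
gripper_force: 20.0
clock: 17.28
tool_pos: [0.6086, -0.1093, 0.0907]
orientation: [-0.0, 1.0, -0.0, 0.0]
wrist_force: [-0.5, 0.8, 2.3]
width: 0.546
gripper_force: 20.0
clock: 17.7
tool_pos: [0.6084, -0.1092, 0.2442]
orientation: [-0.0, 1.0, -0.0, 0.001]
wrist_force: [0.4, -0.3, -0.6]
width: 0.543
gripper_force: 20.0
```

```bash
echo '[[[0.0034, -0.018, 0], [0, 0, 0], 0], [[0.0075, -0.038, 0], [0, 0, 0], 0], [[0.0075, -0.038, 0], [0, 0, 0], 0], [[0.0075, -0.038, 0], [0, 0, 0], 0], [[0.0075, -0.038, 0], [0, 0, 0], 0]]' | python3 drive.py; echo '[[[0.0075, -0.038, 0], [0, 0, 0], 0], [[0.002, -0.0148, 0], [0, 0, 0], 0], [[0, 0, 0], [0, 0, 0], 0], [[0, 0, 0], [0, 0, 0], 0]]' | python3 drive.py; echo '[[[0, 0, 0.03], [0, 0, 0], 0], [[0, 0, 0.035], [0, 0, 0], 0], [[0, 0, 0.035], [0, 0, 0], 0], [[0, 0, 0.03], [0, 0, 0], 0], [[0, 0, 0.015], [0, 0, 0], 0]]' | python3 drive.py; echo '[[[0, 0, 0.006], [0, 0, 0], 0], [[0, 0, 0.003], [0, 0, 0], 0], [[0, 0, 0], [0, 0, 0], 0], [[0, 0, 0], [0, 0, 0], 0], [[0, 0, 0], [0, 0, 0], 0]]' | python3 drive.py; echo '[[[0, 0, 0.0025], [0, 0, 0], 0], [[0, 0, 0], [0, 0, 0], 0], [[0, 0, 0], [0, 0, 0], 0]]' | python3 drive.py
```

```text
clock: 18.12
tool_pos: [0.5744, -0.2806, 0.2406]
orientation: [-0.0, 1.0, 0.0, -0.0]
wrist_force: [0.4, -0.4, -1.8]
width: 0.541
gripper_force: 20.0
clock: 18.45
tool_pos: [0.5653, -0.3324, 0.24]
orientation: [0.001, 1.0, 0.001, -0.0]
wrist_force: [0.2, 0.4, -2.3]
width: 0.543
gripper_force: 20.0
clock: 18.87
tool_pos: [0.5647, -0.3286, 0.0902]
orientation: [-0.001, 1.0, 0.002, -0.003]
wrist_force: [-0.7, 0.1, -3.2]
width: 0.546
gripper_force: 20.0
clock: 19.28
tool_pos: [0.5667, -0.3324, 0.0889]
orientation: [-0.0, 1.0, -0.001, 0.002]
wrist_force: [0.0, -1.0, -2.2]
width: 0.543
gripper_force: 20.0
clock: 19.53
tool_pos: [0.5657, -0.3323, 0.0843]
orientation: [-0.0, 1.0, -0.0, 0.0]
wrist_force: [0.7, 0.2, -1.8]
width: 0.542
gripper_force: 20.0
```

```bash
echo '[[[0, 0, 0.0015], [0, 0, 0], 0], [[0, 0, 0], [0, 0, 0], 0], [[0, 0, 0.001], [0, 0, 0], 0], [[0, 0, 0], [0, 0, 0], 0], [[0, 0, 0], [0, 0, 0], 0]]' | python3 drive.py; echo '[[[0, 0, 0], [0, 0, 0], 0.6], [[0, 0, 0], [0, 0, 0], 0.8], [[0, 0, 0], [0, 0, 0], 1], [[0, 0, 0], [0, 0, 0], 1], [[0, 0, 0], [0, 0, 0], 1]]' | python3 drive.py; echo '[[[0, 0, -0.02], [0, 0, 0], 1], [[0, 0, -0.035], [0, 0, 0], 1], [[0, 0, -0.035], [0, 0, 0], 1], [[0, 0, -0.04], [0, 0, 0], 1], [[0, 0, -0.03], [0, 0, 0], 1]]' | python3 drive.py; echo '[[[0.0056, 0.0378, -0.009], [0, 0, 0], 1], [[0.0056, 0.0378, -0.009], [0, 0, 0], 1], [[0.0056, 0.0378, -0.009], [0, 0, 0], 1], [[0.0056, 0.0378, -0.009], [0, 0, 0], 1], [[0.0056, 0.0378, -0.009], [0, 0, 0], 1]]' | python3 drive.py >/dev/null; echo '[[[0.0056, 0.0378, -0.009], [0, 0, 0], 1], [[0.0056, 0.0378, -0.009], [0, 0, 0], 1], [[0.0056, 0.0378, -0.009], [0, 0, 0], 1], [[0, 0, 0], [0, 0, 0], 1], [[0, 0, 0], [0, 0, 0], 1]]' | python3 drive.py; echo '[[[0, 0, 0], [0, 0, 0], 1], [[0, 0, 0], [0, 0, 0], 1]]' | python3 drive.py
python3 - <<'E'
from m import *
s=shot('wrist','w3.png'); t=shot('scene','s3.png'); d=shot('side','d3.png')
rng={'blue':((95,130,60),(125,255,255)),'yellow':((20,150,60),(32,255,255)),'red':((0,190,60),(4,255,255))}
for k,p in {'blue':(222,243),'yellow':(267,180),'red':(334,220)}.items():
    m,c,st=blob(s,*rng[k],p,45); e=cv2.fitEllipse(cv2.convexHull(np.argwhere(m)[:,::-1].astype(np.int32)))
    x=onz(s,*e[0],.011); print(k,np.round(e[0],1),np.round(e[1],1),x.round(4))
    r=[ray(s,*e[0])]
    for im in(t,d):
        f=im['pixels'].shape[0]/2/np.tan(np.radians(im['vfov'])/2); q=np.array(im['view'])@np.r_[x,1]; uv=(q[0]/q[2]*f+im['cx'],q[1]/q[2]*f+im['cy'])
        m,c,st=blob(im,*rng[k],uv,30); print('   ',np.round(uv,1),c.round(1),st[4],cross(r+[ray(im,*c)]).round(4))
E
```

```text
clock: 19.95
tool_pos: [0.5658, -0.3324, 0.0826]
orientation: [-0.0, 1.0, -0.0, 0.001]
wrist_force: [-1.5, 0.4, 5.1]
width: 0.542
gripper_force: 20.0
clock: 20.37
tool_pos: [0.5655, -0.332, 0.081]
orientation: [-0.0, 1.0, 0.0, -0.0]
wrist_force: [0.0, 0.7, -0.7]
width: 0.862
gripper_force: 0.0
clock: 20.78
tool_pos: [0.5657, -0.3321, 0.2449]
orientation: [-0.0, 1.0, -0.001, 0.001]
wrist_force: [0.2, -0.0, 0.5]
width: 0.999
gripper_force: 0.0
clock: 21.62
tool_pos: [0.5208, -0.0281, 0.3146]
orientation: [-0.002, 1.0, -0.0, 0.001]
wrist_force: [-0.1, -0.7, -0.2]
width: 1.001
gripper_force: 0.0
clock: 21.78
tool_pos: [0.5208, -0.0309, 0.3125]
orientation: [0.001, 1.0, -0.0, -0.001]
wrist_force: [-0.7, -0.1, -0.3]
width: 1.003
gripper_force: 0.0
blue [225.5 238.9] [48.6 51.9] [ 0.6101 -0.112   0.011 ]
    [257.2 256.9] [256.8 256.6] 627 [ 0.6097 -0.1122  0.0116]
    [283.8 194. ] [283.5 194.6] 386 [ 0.6113 -0.1126  0.0077]
yellow [270.2 177.4] [53.8 54.2] [ 0.5218 -0.0472  0.011 ]
    [261.6 220.9] [261.5 220.9] 532 [ 0.5217 -0.0473  0.0111]
    [304.8 219. ] [304.3 219.8] 461 [ 0.5229 -0.0473  0.0071]
red [336.6 219. ] [49.7 52.3] [0.5805 0.0452 0.011 ]
    [306.1 221.5] [306.2 221. ] 436 [0.5802 0.0452 0.0124]
    [269.7 237.6] [269.3 238.2] 462 [0.5815 0.0456 0.0084]
```

View pics/w3.png

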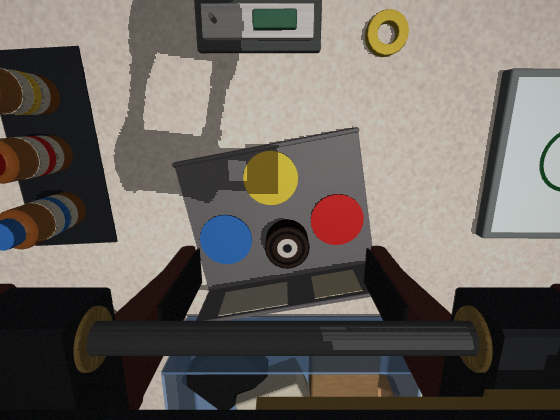

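View pics/s3.png

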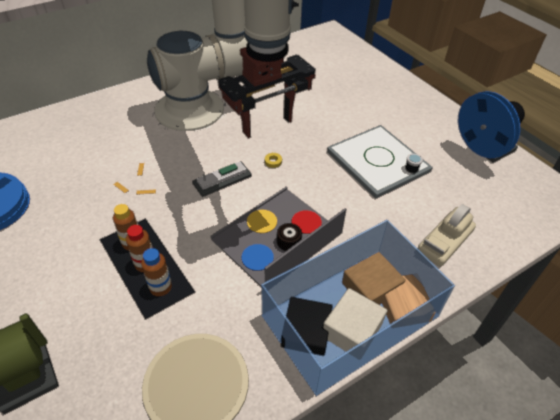

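All three bottles stand on the mat and the discs are clear; the wrist view has the film core at (287,248) and the scene view at (289,235). I re-measure the film now that the side view can see it too.

```bash
python3 - <<'E'
from m import *
S={n:shot(n) for n in('wrist','scene','side')}
x0=np.array([.610,-.0247,.043]); R_=[]
for n,s in S.items():
    f=210/np.tan(np.radians(s['vfov'])/2); q=np.array(s['view'])@np.r_[x0,1]; uv=np.array((q[0]/q[2]*f+s['cx'],q[1]/q[2]*f+s['cy']))
    h=hsv(s); print(n,uv.round(1),end=' ')
    m,c,st=blob(s,(0,0,90),(180,90,255),uv,11 if n=='wrist' else 6)
    m=m.astype(np.uint8); cn=max(cv2.findContours(m,cv2.RETR_EXTERNAL,cv2.CHAIN_APPROX_NONE)[0],key=len); e=cv2.minEnclosingCircle(cn)
    bb=cv2.boundingRect(cn); c=np.array([bb[0]+(bb[2]-1)/2,bb[1]+(bb[3]-1)/2]); print(c,bb); R_.append(ray(s,*c)); print('  z.043',onz(s,*c,.043).round(4))
    if n=='wrist':
        dk=((h[...,2]<60)|(m>0)).astype(np.uint8); w=np.zeros_like(dk); w[int(uv[1])-26:int(uv[1])+26,int(uv[0])-26:int(uv[0])+26]=1
        nn,l,ss,cc=cv2.connectedComponentsWithStats(dk&w); i=1+np.argmax(ss[1:,4]); print('  dark',ss[i],onz(s,*cc[i],.03).round(4))
print(cross(R_).round(4),cross(R_[:2]).round(4),cross(R_[1:]).round(4))
E
```

```text
wrist [287.  247.2] [287. 248.] (277, 239, 21, 19)
  z.043 [ 0.6112 -0.0248  0.043 ]
  dark [ 261  221   49   48 1869] [ 0.6091 -0.0274  0.03  ]
scene [289.3 232.7] [288.5 232. ] (283, 227, 12, 11)
  z.043 [ 0.6073 -0.0253  0.043 ]
side [270.1 207.1] [270. 207.] (265, 203, 11, 9)
  z.043 [ 0.6104 -0.025   0.043 ]
[ 0.6096 -0.025   0.0445] [ 0.6096 -0.0257  0.0459] [ 0.6091 -0.0251  0.044 ]
```

```bash
echo '[[[-0.0297, 0.002, 0.025], [0, 0, 0], 1], [[-0.0297, 0.002, 0.025], [0, 0, 0], 1], [[-0.0297, 0.002, 0.025], [0, 0, 0], 1], [[0, 0, 0.04], [0, 0, 0], 1], [[0, 0, 0.04], [0, 0, 0], 1]]' | python3 drive.py ; echo '[[[0, 0, 0.04], [0, 0, 0], 1], [[0, 0, 0.03], [0, 0, 0], 1], [[0, 0, 0.02], [0, 0, 0], 1], [[0, 0, 0], [0, 0, 0], 1], [[0, 0, 0], [0, 0, 0], 1]]' | python3 drive.py;echo '[[[0, 0, 0], [0, 0, 0], 1], [[0, 0, 0], [0, 0, 0], 1]]' | python3 drive.py
```

```text
clock: 22.5
tool_pos: [0.6112, -0.024, 0.1561]
orientation: [0.0, 1.0, -0.0, -0.0]
wrist_force: [0.2, 0.0, -0.1]
width: 1.004
gripper_force: 0.0
clock: 22.92
tool_pos: [0.6091, -0.0239, 0.0673]
orientation: [0.0, 1.0, 0.0, -0.001]
wrist_force: [-0.1, 0.2, 0.8]
width: 1.0
gripper_force: 0.0
clock: 23.08
tool_pos: [0.6113, -0.024, 0.0714]
orientation: [-0.0, 1.0, -0.0, 0.002]
wrist_force: [0.4, 0.2, 0.8]
width: 0.999
gripper_force: 0.0
```

Needs 0.035 m more; descending gently, then closing.

```bash
echo '[[[0.001, -0.001, 0.012], [0, 0, 0], 1], [[0, 0, 0.012], [0, 0, 0], 1], [[0, 0, 0.007], [0, 0, 0], 1], [[0, 0, 0.003], [0, 0, 0], 1], [[0, 0, 0], [0, 0, 0], 1]]' | python3 drive.py ; echo '[[[0, 0, 0], [0, 0, 0], 1], [[0, 0, 0], [0, 0, 0], 1]]' | python3 drive.py;echo '[[[0, 0, 0], [0, 0, 0], 0], [[0, 0, 0], [0, 0, 0], 0], [[0, 0, 0], [0, 0, 0], 0], [[0, 0, 0], [0, 0, 0], 0], [[0, 0, 0], [0, 0, 0], 0]]' | python3 drive.py 15;echo '[[[0, 0, 0], [0, 0, 0], 0], [[0, 0, 0], [0, 0, 0], 0], [[0, 0, 0], [0, 0, 0], 0]]' | python3 drive.py
```

```text
clock: 23.5
tool_pos: [0.6082, -0.0247, 0.0336]
orientation: [-0.0, 1.0, 0.0, -0.001]
wrist_force: [0.1, -0.5, 0.6]
width: 1.002
gripper_force: 0.0
clock: 23.67
tool_pos: [0.6087, -0.0247, 0.034]
orientation: [-0.0, 1.0, 0.0, -0.0]
wrist_force: [-0.2, -0.4, 0.3]
width: 0.999
gripper_force: 0.0
clock: 24.08
tool_pos: [0.6089, -0.0248, 0.0344]
orientation: [-0.0, 1.0, -0.0, 0.0]
wrist_force: [-0.4, -0.1, -0.2]
width: 0.68
gripper_force: 15.0
clock: 24.33
tool_pos: [0.6089, -0.0247, 0.0344]
orientation: [-0.0, 1.0, -0.0, 0.0]
wrist_force: [-0.8, 0.1, -0.6]
width: 0.681
gripper_force: 15.0
```

```bash
echo '[[[0, 0, -0.01], [0, 0, 0], 0], [[0, 0, -0.02], [0, 0, 0], 0], [[0, 0, -0.035], [0, 0, 0], 0], [[0, 0, -0.035], [0, 0, 0], 0], [[0, 0, -0.02], [0, 0, 0], 0]]' | python3 drive.py; echo '[[[0.006, 0.02, 0], [0, 0, 0], 0], [[0.0114, 0.037, 0], [0, 0, 0], 0], [[0.0114, 0.037, 0], [0, 0, 0], 0], [[0.0114, 0.037, 0], [0, 0, 0], 0], [[0.0114, 0.037, 0], [0, 0, 0], 0]]' | python3 drive.py>/dev/null; echo '[[[0.0114, 0.037, 0], [0, 0, 0], 0], [[0.0114, 0.037, 0], [0, 0, 0], 0], [[0.0114, 0.037, 0], [0, 0, 0], 0], [[0.0114, 0.037, 0], [0, 0, 0], 0], [[0.0114, 0.037, 0], [0, 0, 0], 0]]' | python3 drive.py; echo '[[[0.0054, 0.019, 0], [0, 0, 0], 0], [[0, 0, 0], [0, 0, 0], 0], [[0, 0, 0], [0, 0, 0], 0], [[0, 0, 0], [0, 0, 0], 0]]' | python3 drive.py
```

```text
clock: 24.75
tool_pos: [0.6097, -0.0248, 0.1597]
orientation: [-0.0, 1.0, -0.0, 0.003]
wrist_force: [-0.4, 0.2, -0.2]
width: 0.684
gripper_force: 15.0
clock: 25.58
tool_pos: [0.4992, 0.33, 0.1553]
orientation: [-0.0, 1.0, 0.0, 0.0]
wrist_force: [0.7, -0.0, -1.6]
width: 0.676
gripper_force: 15.0
clock: 25.92
tool_pos: [0.495, 0.3466, 0.1548]
orientation: [-0.0, 1.0, -0.0, 0.0]
wrist_force: [-0.2, -0.0, -0.7]
width: 0.679
gripper_force: 15.0
```

```bash
echo '[[[0, 0.001, 0.025], [0, 0, 0], 0], [[0, 0, 0.03], [0, 0, 0], 0], [[0, 0, 0.025], [0, 0, 0], 0], [[0, 0, 0.012], [0, 0, 0], 0], [[0, 0, 0.006], [0, 0, 0], 0]]' | python3 drive.py; echo '[[[0, 0, 0.003], [0, 0, 0], 0], [[0, 0, 0], [0, 0, 0], 0], [[0, 0, 0], [0, 0, 0], 0], [[0, 0, 0], [0, 0, 0], 0]]' | python3 drive.py; echo '[[[0, 0, 0.004], [0, 0, 0], 0], [[0, 0, 0], [0, 0, 0], 0], [[0, 0, 0], [0, 0, 0], 0]]' | python3 drive.py
```

```text
clock: 26.33
tool_pos: [0.4943, 0.3462, 0.0539]
orientation: [0.001, 1.0, -0.001, -0.002]
wrist_force: [-0.6, -0.3, -1.1]
width: 0.682
gripper_force: 15.0
clock: 26.67
tool_pos: [0.4957, 0.3487, 0.0554]
orientation: [-0.0, 1.0, 0.001, 0.001]
wrist_force: [-0.4, 0.6, -0.6]
width: 0.683
gripper_force: 15.0
clock: 26.92
tool_pos: [0.4947, 0.3483, 0.0495]
orientation: [-0.0, 1.0, 0.0, 0.0]
wrist_force: [-0.6, 0.4, -0.9]
width: 0.679
gripper_force: 15.0
```

```bash
echo '[[[0, 0, 0.002], [0, 0, 0], 0], [[0, 0, 0], [0, 0, 0], 0], [[0, 0, 0], [0, 0, 0], 0]]' | python3 drive.py; echo '[[[0, -0.0007, 0.001], [0, 0, 0], 0], [[0, 0, 0], [0, 0, 0], 0], [[0, 0, 0], [0, 0, 0], 0]]' | python3 drive.py;echo '[[[0, 0, 0.001], [0, 0, 0], 0], [[0, 0, 0], [0, 0, 0], 0], [[0, 0, 0], [0, 0, 0], 0]]' | python3 drive.py
```

```text
clock: 27.17
tool_pos: [0.4947, 0.3483, 0.0473]
orientation: [-0.0, 1.0, -0.0, -0.0]
wrist_force: [-0.4, 0.4, -0.9]
width: 0.682
gripper_force: 15.0
clock: 27.42
tool_pos: [0.4948, 0.3475, 0.0464]
orientation: [-0.0, 1.0, 0.0, 0.0]
wrist_force: [-0.8, 0.8, -0.7]
width: 0.68
gripper_force: 15.0
clock: 27.67
tool_pos: [0.4949, 0.3475, 0.0464]
orientation: [-0.0, 1.0, 0.0, 0.0]
wrist_force: [-2.7, -1.8, 4.8]
width: 0.681
gripper_force: 15.0
```

```bash
echo '[[[0, 0, 0], [0, 0, 0], 0.72], [[0, 0, 0], [0, 0, 0], 0.8], [[0, 0, 0], [0, 0, 0], 0.9], [[0, 0, 0], [0, 0, 0], 1], [[0, 0, 0], [0, 0, 0], 1]]' | python3 drive.py; echo '[[[0, 0, -0.01], [0, 0, 0], 1], [[0, 0, -0.025], [0, 0, 0], 1], [[0, 0, -0.035], [0, 0, 0], 1], [[0, 0, -0.035], [0, 0, 0], 1], [[0, 0, -0.035], [0, 0, 0], 1]]' | python3 drive.py; echo '[[[0.03, 0, -0.028], [0, 0, 0], 1], [[0.03, 0, -0.028], [0, 0, 0], 1], [[0.03, 0, -0.028], [0, 0, 0], 1], [[0, 0, -0.04], [0, 0, 0], 1], [[0, 0, 0], [0, 0, 0], 1]]' | python3 drive.py; echo '[[[0, 0, 0], [0, 0, 0], 1], [[0, 0, 0], [0, 0, 0], 1]]' | python3 drive.py
python3 - <<'E'
from m import *
s=shot('wrist','w4.png'); h=hsv(s)
n,l,st,c=cv2.connectedComponentsWithStats(cv2.inRange(h,(45,60,10),(95,255,170))); i=1+np.argmax(st[1:,4]); 
e=cv2.fitEllipse(cv2.convexHull(np.argwhere(l==i)[:,::-1].astype(np.int32))); print('circle',np.round(e[0],1),np.round(e[1],1),onz(s,*e[0],.02).round(4))
m,c,_=blob(s,(0,0,100),(180,255,255),e[0],16); print(_)
bb=_; print('core',onz(s,bb[0]+(bb[2]-1)/2,bb[1]+(bb[3]-1)/2,.055).round(4))
E
```

```text
clock: 28.08
tool_pos: [0.4947, 0.3475, 0.0451]
orientation: [-0.0, 1.0, -0.0, -0.0]
wrist_force: [-0.3, -0.0, -0.9]
width: 0.977
gripper_force: 0.0
clock: 28.5
tool_pos: [0.4945, 0.3474, 0.1876]
orientation: [-0.0, 1.0, 0.0, 0.0]
wrist_force: [0.3, 0.9, -0.1]
width: 1.002
gripper_force: 0.0
clock: 28.92
tool_pos: [0.4039, 0.3481, 0.3191]
orientation: [-0.001, 1.0, 0.004, 0.005]
wrist_force: [1.4, 0.7, 1.0]
width: 0.999
gripper_force: 0.0
clock: 29.08
tool_pos: [0.4049, 0.3476, 0.3098]
orientation: [-0.0, 1.0, 0.0, 0.0]
wrist_force: [-0.1, 0.1, -0.6]
width: 1.002
gripper_force: 0.0
circle [281.9 242.4] [57.1 61.2] [0.4957 0.3473 0.02  ]
[273 244  20  14 169]
core [0.4934 0.3482 0.055 ]
```

View pics/w4.png

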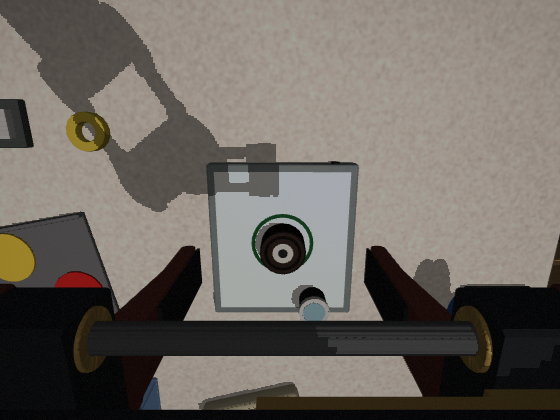

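The film lies flat inside the circle: core (282,253) on its top face, ring (282,242) on the box, and about 1 mm off-centre once I account for height. The magnifier at (314,308) hasn't moved. Next I look over the mat to measure the bottles.

```bash
echo '[[[-0.0033, -0.039, 0], [0, 0, 0], 1], [[-0.0033, -0.039, 0], [0, 0, 0], 1], [[-0.0033, -0.039, 0], [0, 0, 0], 1], [[-0.0033, -0.039, 0], [0, 0, 0], 1], [[-0.0033, -0.039, 0], [0, 0, 0], 1]]' | python3 drive.py>/dev/null; echo '[[[-0.0033, -0.039, 0], [0, 0, 0], 1], [[-0.0033, -0.039, 0], [0, 0, 0], 1], [[-0.0033, -0.039, 0], [0, 0, 0], 1], [[-0.0033, -0.039, 0], [0, 0, 0], 1], [[-0.0033, -0.039, 0], [0, 0, 0], 1]]' | python3 drive.py>/dev/null; echo '[[[-0.0033, -0.039, 0], [0, 0, 0], 1], [[-0.0033, -0.039, 0], [0, 0, 0], 1], [[-0.0033, -0.039, 0], [0, 0, 0], 1], [[-0.0033, -0.039, 0], [0, 0, 0], 1], [[-0.0033, -0.039, 0], [0, 0, 0], 1]]' | python3 drive.py>/dev/null;echo '[[[-0.0033, -0.039, 0], [0, 0, 0], 1], [[-0.0033, -0.034, 0], [0, 0, 0], 1], [[0, 0, 0], [0, 0, 0], 1], [[0, 0, 0], [0, 0, 0], 1], [[0, 0, 0], [0, 0, 0], 1]]' | python3 drive.py
python3 - <<'E'
from m import *
S={n:shot(n,'v5_'+n+'.png') for n in('wrist','scene','side')}
rng={'blue':((95,130,60),(125,255,255)),'yellow':((20,150,60),(32,255,255)),'red':((0,190,60),(4,255,255))}
for k,x0 in {'yellow':(.4152,-.3405,.1105),'red':(.4896,-.3365,.1105),'blue':(.5657,-.3322,.1105)}.items():
    R_=[]
    for n,s in S.items():
        f=210/np.tan(np.radians(s['vfov'])/2); q=np.array(s['view'])@np.r_[x0,1]; uv=np.array((q[0]/q[2]*f+s['cx'],q[1]/q[2]*f+s['cy']))
        try:
            m,c,st=blob(s,*rng[k],uv,20 if n=='wrist' else 12); R_.append(ray(s,*c)); print(n,uv.round(1),c.round(1),st.tolist(),'pred',onz(s,*c,.1105).round(4))
        except Exception as e: print(n,uv,e)
    print(k,cross(R_).round(4))
E
```

```text
clock: 30.8
tool_pos: [0.4608, -0.3102, 0.3079]
orientation: [0.0, 1.0, 0.001, -0.001]
wrist_force: [0.3, -0.2, -0.6]
width: 1.004
gripper_force: 0.0
wrist [251.6 149.1] [250.8 150. ] [235, 134, 33, 33, 836] pred [ 0.4161 -0.3413  0.1105]
scene [121.9 212.8] [121.1 211.2] [114, 205, 15, 14, 172] pred [ 0.4098 -0.3403  0.1105]
side [379.1 134.1] [379.5 133.1] [375, 129, 11, 10, 83] pred [ 0.4153 -0.3453  0.1105]
yellow [ 0.4149 -0.3407  0.1147]
wrist [257.1 219.7] [256.  220.7] [241, 205, 31, 32, 781] pred [ 0.4907 -0.3377  0.1105]
scene [135.9 234.5] [135.  232.4] [127, 225, 16, 16, 194] pred [ 0.4832 -0.3361  0.1105]
side [353.2 129. ] [352.6 127.5] [350, 124, 8, 9, 45] pred [ 0.4932 -0.3425  0.1105]
red [ 0.4898 -0.3366  0.1161]
wrist [262.3 283.9] [262.1 286. ] [248, 270, 28, 32, 715] pred [ 0.5683 -0.3326  0.1105]
scene [151.6 258.4] [151.2 255.9] [143, 248, 16, 17, 211] pred [ 0.5592 -0.3305  0.1105]
side [327.4 124. ] [327.5 123. ] [324, 119, 9, 9, 68] pred [ 0.567  -0.3365  0.1105]
blue [ 0.5648 -0.3313  0.1159]
```

View pics/v5_wrist.png

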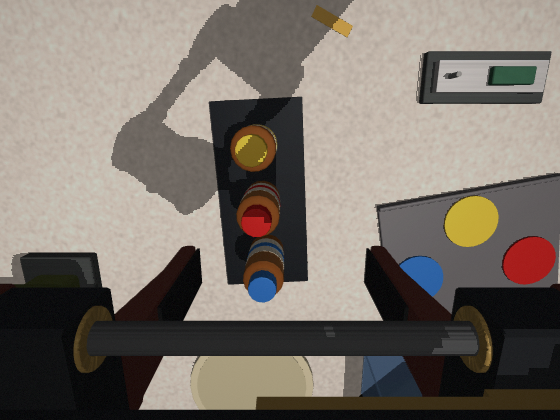

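The wrist view shows all three bottles upright on the mat, with caps at (251,150), (256,221) and (262,286). Each matches its release pose within about 1 mm, so bottle centre = TCP and I can aim the TCP at the disc centres. Blue goes first.

```bash
echo '[[[-0.035, -0.0073, 0], [0, 0, 0], 1], [[-0.035, -0.0073, 0], [0, 0, 0], 1], [[-0.035, -0.0073, 0], [0, 0, 0], 1], [[0, 0, 0.03], [0, 0, 0], 1], [[0, 0, 0.04], [0, 0, 0], 1]]' | python3 drive.py; echo '[[[0, 0, 0.04], [0, 0, 0], 1], [[0, 0, 0.04], [0, 0, 0], 1], [[0, 0, 0.035], [0, 0, 0], 1], [[0, 0, 0.025], [0, 0, 0], 1], [[0, 0, 0.01], [0, 0, 0], 1]]' | python3 drive.py; echo '[[[0, 0, 0.005], [0, 0, 0], 1], [[0, 0, 0], [0, 0, 0], 1], [[0, 0, 0], [0, 0, 0], 1]]' | python3 drive.py
```

```text
clock: 31.37
tool_pos: [0.5701, -0.3323, 0.2418]
orientation: [-0.002, 1.0, -0.002, 0.003]
wrist_force: [-0.2, -0.3, 0.5]
width: 1.005
gripper_force: 0.0
clock: 31.78
tool_pos: [0.5644, -0.3297, 0.0843]
orientation: [-0.001, 1.0, 0.002, -0.003]
wrist_force: [-1.1, 0.2, -0.2]
width: 0.999
gripper_force: 0.0
clock: 32.03
tool_pos: [0.567, -0.3325, 0.0871]
orientation: [-0.0, 1.0, -0.001, 0.002]
wrist_force: [-0.3, -0.4, 0.7]
width: 1.0
gripper_force: 0.0
```

```bash
echo '[[[0, 0, 0], [0, 0, 0], 0], [[0, 0, 0], [0, 0, 0], 0], [[0, 0, 0], [0, 0, 0], 0], [[0, 0, 0], [0, 0, 0], 0], [[0, 0, 0], [0, 0, 0], 0]]' | python3 drive.py 20;echo '[[[0, 0, 0], [0, 0, 0], 0], [[0, 0, 0], [0, 0, 0], 0], [[0, 0, 0], [0, 0, 0], 0], [[0, 0, 0], [0, 0, 0], 0]]' | python3 drive.py; echo '[[[0, 0, -0.01], [0, 0, 0], 0], [[0, 0, -0.03], [0, 0, 0], 0], [[0, 0, -0.04], [0, 0, 0], 0], [[0, 0, -0.04], [0, 0, 0], 0], [[0, 0, -0.03], [0, 0, 0], 0]]' | python3 drive.py; echo '[[[0, 0, 0], [0, 0, 0], 0], [[0, 0, 0], [0, 0, 0], 0]]' | python3 drive.py
```

```text
clock: 32.45
tool_pos: [0.5661, -0.3325, 0.0849]
orientation: [-0.0, 1.0, -0.0, 0.0]
wrist_force: [-0.2, -1.5, 0.9]
width: 0.66
gripper_force: 0.0
clock: 32.78
tool_pos: [0.566, -0.3324, 0.0845]
orientation: [-0.0, 1.0, -0.0, -0.0]
wrist_force: [0.3, 0.1, -0.2]
width: 0.548
gripper_force: 20.0
clock: 33.2
tool_pos: [0.566, -0.3323, 0.2386]
orientation: [-0.0, 1.0, -0.001, 0.001]
wrist_force: [0.9, -1.3, -0.7]
width: 0.541
gripper_force: 20.0
clock: 33.37
tool_pos: [0.5667, -0.3327, 0.2379]
orientation: [-0.0, 1.0, -0.001, 0.002]
wrist_force: [-0.6, 0.0, -2.9]
width: 0.546
gripper_force: 20.0
```

```bash
echo '[[[-0.0037, 0.018, 0], [0, 0, 0], 0], [[-0.0075, 0.038, 0], [0, 0, 0], 0], [[-0.0075, 0.038, 0], [0, 0, 0], 0], [[-0.0075, 0.038, 0], [0, 0, 0], 0], [[-0.0075, 0.038, 0], [0, 0, 0], 0]]' | python3 drive.py; echo '[[[-0.0075, 0.037, 0], [0, 0, 0], 0], [[-0.0025, 0.0135, 0], [0, 0, 0], 0], [[0, 0, 0], [0, 0, 0], 0], [[0, 0, 0], [0, 0, 0], 0], [[0, 0, 0], [0, 0, 0], 0]]' | python3 drive.py; echo '[[[0, 0, 0.025], [0, 0, 0], 0], [[0, 0, 0.035], [0, 0, 0], 0], [[0, 0, 0.035], [0, 0, 0], 0], [[0, 0, 0.025], [0, 0, 0], 0], [[0, 0, 0.012], [0, 0, 0], 0]]' | python3 drive.py; echo '[[[0, 0, 0.003], [0, 0, 0], 0], [[0, 0, 0], [0, 0, 0], 0], [[0, 0, 0], [0, 0, 0], 0], [[0, 0, 0], [0, 0, 0], 0], [[0, 0, 0], [0, 0, 0], 0]]' | python3 drive.py
```

```text
clock: 33.78
tool_pos: [0.5989, -0.1606, 0.2313]
orientation: [0.0, 1.0, 0.001, -0.002]
wrist_force: [0.6, -0.4, -1.5]
width: 0.546
gripper_force: 20.0
clock: 34.2
tool_pos: [0.6092, -0.1128, 0.233]
orientation: [0.0, 1.0, -0.0, -0.001]
wrist_force: [0.3, 0.2, -0.0]
width: 0.543
gripper_force: 20.0
clock: 34.62
tool_pos: [0.6071, -0.1133, 0.0968]
orientation: [0.001, 1.0, 0.001, -0.004]
wrist_force: [-0.1, 0.2, -2.7]
width: 0.544
gripper_force: 20.0
clock: 35.03
tool_pos: [0.6107, -0.1122, 0.1019]
orientation: [-0.0, 1.0, -0.0, 0.002]
wrist_force: [0.7, -0.3, -1.9]
width: 0.544
gripper_force: 20.0
```

```bash
echo '[[[0, 0, 0.004], [0, 0, 0], 0], [[0, 0, 0.002], [0, 0, 0], 0], [[0, 0, 0], [0, 0, 0], 0], [[0, 0, 0], [0, 0, 0], 0], [[0, 0, 0], [0, 0, 0], 0]]' | python3 drive.py; echo '[[[0, 0, 0.001], [0, 0, 0], 0], [[0, 0, 0], [0, 0, 0], 0], [[0, 0, 0], [0, 0, 0], 0]]' | python3 drive.py; echo '[[[0, 0, 0.001], [0, 0, 0], 0], [[0, 0, 0], [0, 0, 0], 0], [[0, 0, 0], [0, 0, 0], 0]]' | python3 drive.py
```

```text
clock: 35.45
tool_pos: [0.6096, -0.1117, 0.0933]
orientation: [-0.0, 1.0, 0.0, -0.0]
wrist_force: [0.6, 0.7, -2.7]
width: 0.544
gripper_force: 20.0
clock: 35.7
tool_pos: [0.6097, -0.1118, 0.0925]
orientation: [-0.0, 1.0, 0.0, 0.0]
wrist_force: [-0.6, 0.4, -1.7]
width: 0.547
gripper_force: 20.0
clock: 35.95
tool_pos: [0.6099, -0.1118, 0.0924]
orientation: [-0.0, 1.0, -0.0, 0.001]
wrist_force: [-2.3, 1.0, 3.8]
width: 0.543
gripper_force: 20.0
```

```bash
echo '[[[0, 0, 0], [0, 0, 0], 0.6], [[0, 0, 0], [0, 0, 0], 0.8], [[0, 0, 0], [0, 0, 0], 1], [[0, 0, 0], [0, 0, 0], 1], [[0, 0, 0], [0, 0, 0], 1]]' | python3 drive.py; echo '[[[0, 0, -0.02], [0, 0, 0], 1], [[0, 0, -0.035], [0, 0, 0], 1], [[0, 0, -0.035], [0, 0, 0], 1], [[0, 0, -0.035], [0, 0, 0], 1], [[0, 0, -0.025], [0, 0, 0], 1]]' | python3 drive.py; echo '[[[0.0171, -0.0321, 0], [0, 0, 0], 1], [[0.0171, -0.0321, 0], [0, 0, 0], 1], [[0.0171, -0.0321, 0], [0, 0, 0], 1], [[0.0171, -0.0321, 0], [0, 0, 0], 1], [[0.0171, -0.0321, 0], [0, 0, 0], 1]]' | python3 drive.py; echo '[[[0.0171, -0.0321, 0], [0, 0, 0], 1], [[0.0171, -0.0321, 0], [0, 0, 0], 1], [[0, 0, 0], [0, 0, 0], 1], [[0, 0, 0], [0, 0, 0], 1], [[0, 0, 0], [0, 0, 0], 1]]' | python3 drive.py
```

```text
clock: 36.37
tool_pos: [0.6096, -0.1118, 0.0911]
orientation: [-0.0, 1.0, 0.0, -0.0]
wrist_force: [-0.5, 0.6, -0.5]
width: 0.865
gripper_force: 0.0
clock: 36.78
tool_pos: [0.61, -0.1119, 0.2452]
orientation: [-0.0, 1.0, -0.0, 0.002]
wrist_force: [0.7, -0.3, 0.7]
width: 0.999
gripper_force: 0.0
clock: 37.2
tool_pos: [0.5233, -0.2735, 0.2414]
orientation: [-0.0, 1.0, -0.0, 0.0]
wrist_force: [0.0, -1.0, 0.0]
width: 1.002
gripper_force: 0.0
clock: 37.62
tool_pos: [0.4901, -0.3364, 0.2413]
orientation: [0.0, 1.0, 0.0, 0.0]
wrist_force: [0.6, 1.3, -0.1]
width: 1.003
gripper_force: 0.0
```

```bash
echo '[[[0, 0, 0.03], [0, 0, 0], 1], [[0, 0, 0.04], [0, 0, 0], 1], [[0, 0, 0.04], [0, 0, 0], 1], [[0, 0, 0.03], [0, 0, 0], 1], [[0, 0, 0.017], [0, 0, 0], 1]]' | python3 drive.py; echo '[[[0, 0, 0], [0, 0, 0], 1], [[0, 0, 0], [0, 0, 0], 1], [[0, 0, 0], [0, 0, 0], 0], [[0, 0, 0], [0, 0, 0], 0], [[0, 0, 0], [0, 0, 0], 0]]' | python3 drive.py 20;echo '[[[0, 0, 0], [0, 0, 0], 0], [[0, 0, 0], [0, 0, 0], 0], [[0, 0, 0], [0, 0, 0], 0], [[0, 0, 0], [0, 0, 0], 0], [[0, 0, 0], [0, 0, 0], 0]]' | python3 drive.py;echo '[[[0, 0, 0], [0, 0, 0], 0], [[0, 0, 0], [0, 0, 0], 0], [[0, 0, 0], [0, 0, 0], 0]]' | python3 drive.py; echo '[[[0, 0, -0.01], [0, 0, 0], 0], [[0, 0, -0.03], [0, 0, 0], 0], [[0, 0, -0.04], [0, 0, 0], 0], [[0, 0, -0.04], [0, 0, 0], 0], [[0, 0, -0.035], [0, 0, 0], 0]]' | python3 drive.py; echo '[[[0, 0, 0], [0, 0, 0], 0], [[0, 0, 0], [0, 0, 0], 0]]' | python3 drive.py
```

```text
clock: 38.03
tool_pos: [0.4893, -0.3335, 0.0793]
orientation: [-0.001, 1.0, 0.002, -0.002]
wrist_force: [-0.1, -0.0, -0.2]
width: 1.002
gripper_force: 0.0
clock: 38.45
tool_pos: [0.4911, -0.337, 0.0869]
orientation: [-0.0, 1.0, -0.001, 0.002]
wrist_force: [0.2, -0.2, 0.4]
width: 0.815
gripper_force: 0.0
clock: 38.87
tool_pos: [0.4901, -0.3368, 0.0848]
orientation: [-0.0, 1.0, -0.0, 0.0]
wrist_force: [0.4, 0.8, 1.3]
width: 0.545
gripper_force: 20.0
clock: 39.12
tool_pos: [0.4901, -0.3368, 0.0848]
orientation: [-0.0, 1.0, -0.0, 0.0]
wrist_force: [0.4, -1.9, 2.0]
width: 0.542
gripper_force: 20.0
clock: 39.53
tool_pos: [0.4897, -0.3361, 0.2417]
orientation: [-0.0, 1.0, 0.0, -0.0]
wrist_force: [0.5, -0.7, -1.3]
width: 0.543
gripper_force: 20.0
clock: 39.7
tool_pos: [0.4907, -0.3369, 0.2426]
orientation: [-0.0, 1.0, -0.001, 0.002]
wrist_force: [0.2, 0.1, -3.8]
width: 0.542
gripper_force: 20.0
```

```bash
echo '[[[-0.0045, 0.0185, 0], [0, 0, 0], 0], [[-0.0092, 0.0385, 0], [0, 0, 0], 0], [[-0.0092, 0.0385, 0], [0, 0, 0], 0], [[-0.0092, 0.0385, 0], [0, 0, 0], 0], [[-0.0092, 0.0385, 0], [0, 0, 0], 0]]' | python3 drive.py>/dev/null; echo '[[[-0.0092, 0.0385, 0], [0, 0, 0], 0], [[-0.0092, 0.0385, 0], [0, 0, 0], 0], [[-0.0092, 0.0385, 0], [0, 0, 0], 0], [[-0.0092, 0.0385, 0], [0, 0, 0], 0], [[-0.0092, 0.0385, 0], [0, 0, 0], 0]]' | python3 drive.py; echo '[[[-0.0032, 0.017, 0], [0, 0, 0], 0], [[0, 0, 0], [0, 0, 0], 0], [[0, 0, 0], [0, 0, 0], 0], [[0, 0, 0], [0, 0, 0], 0]]' | python3 drive.py; echo '[[[0, 0, 0.025], [0, 0, 0], 0], [[0, 0, 0.035], [0, 0, 0], 0], [[0, 0, 0.035], [0, 0, 0], 0], [[0, 0, 0.025], [0, 0, 0], 0], [[0, 0, 0.012], [0, 0, 0], 0]]' | python3 drive.py; echo '[[[0, 0, 0.006], [0, 0, 0], 0], [[0, 0, 0], [0, 0, 0], 0], [[0, 0, 0], [0, 0, 0], 0], [[0, 0, 0], [0, 0, 0], 0], [[0, 0, 0], [0, 0, 0], 0]]' | python3 drive.py
```

```text
clock: 40.53
tool_pos: [0.5764, 0.0305, 0.2365]
orientation: [-0.0, 1.0, 0.0, -0.002]
wrist_force: [0.4, -0.2, -2.8]
width: 0.543
gripper_force: 20.0
clock: 40.87
tool_pos: [0.5798, 0.0449, 0.2375]
orientation: [0.0, 1.0, -0.0, -0.002]
wrist_force: [0.6, -0.2, -2.0]
width: 0.541
gripper_force: 20.0
clock: 41.28
tool_pos: [0.5779, 0.0437, 0.102]
orientation: [0.001, 1.0, -0.0, -0.004]
wrist_force: [-0.4, 0.3, -1.9]
width: 0.544
gripper_force: 20.0
clock: 41.7
tool_pos: [0.5816, 0.0454, 0.1038]
orientation: [-0.0, 1.0, 0.0, 0.002]
wrist_force: [-0.1, 0.2, -2.2]
width: 0.545
gripper_force: 20.0
```

```bash
echo '[[[0, 0, 0.005], [0, 0, 0], 0], [[0, 0, 0.002], [0, 0, 0], 0], [[0, 0, 0], [0, 0, 0], 0], [[0, 0, 0], [0, 0, 0], 0], [[0, 0, 0], [0, 0, 0], 0]]' | python3 drive.py; echo '[[[0, 0, 0.001], [0, 0, 0], 0], [[0, 0, 0], [0, 0, 0], 0], [[0, 0, 0], [0, 0, 0], 0]]' | python3 drive.py; echo '[[[0, 0, 0.001], [0, 0, 0], 0], [[0, 0, 0], [0, 0, 0], 0], [[0, 0, 0], [0, 0, 0], 0]]' | python3 drive.py
```

```text
clock: 42.12
tool_pos: [0.5804, 0.0455, 0.0944]
orientation: [-0.0, 1.0, -0.0, -0.0]
wrist_force: [0.5, 0.4, -2.2]
width: 0.546
gripper_force: 20.0
clock: 42.37
tool_pos: [0.5804, 0.0455, 0.0934]
orientation: [-0.0, 1.0, -0.0, -0.0]
wrist_force: [0.2, -0.0, -2.8]
width: 0.542
gripper_force: 20.0
clock: 42.62
tool_pos: [0.5806, 0.0455, 0.0928]
orientation: [-0.0, 1.0, -0.0, 0.0]
wrist_force: [0.7, -0.4, -0.1]
width: 0.544
gripper_force: 20.0
```

```bash
echo '[[[0, 0, 0.0007], [0, 0, 0], 0], [[0, 0, 0], [0, 0, 0], 0], [[0, 0, 0], [0, 0, 0], 0]]' | python3 drive.py; echo '[[[0, 0, 0], [0, 0, 0], 0.6], [[0, 0, 0], [0, 0, 0], 0.8], [[0, 0, 0], [0, 0, 0], 1], [[0, 0, 0], [0, 0, 0], 1], [[0, 0, 0], [0, 0, 0], 1]]' | python3 drive.py; echo '[[[0, 0, -0.02], [0, 0, 0], 1], [[0, 0, -0.035], [0, 0, 0], 1], [[0, 0, -0.035], [0, 0, 0], 1], [[0, 0, -0.035], [0, 0, 0], 1], [[0, 0, -0.025], [0, 0, 0], 1]]' | python3 drive.py; echo '[[[0.015, -0.0351, 0], [0, 0, 0], 1], [[0.015, -0.0351, 0], [0, 0, 0], 1], [[0.015, -0.0351, 0], [0, 0, 0], 1], [[0.015, -0.0351, 0], [0, 0, 0], 1], [[0.015, -0.0351, 0], [0, 0, 0], 1]]' | python3 drive.py>/dev/null; echo '[[[0.015, -0.0351, 0], [0, 0, 0], 1], [[0.015, -0.0351, 0], [0, 0, 0], 1], [[0.015, -0.0351, 0], [0, 0, 0], 1], [[0.015, -0.0351, 0], [0, 0, 0], 1], [[0.015, -0.0351, 0], [0, 0, 0], 1]]' | python3 drive.py>/dev/null; echo '[[[0.015, -0.0351, 0], [0, 0, 0], 1], [[0, 0, 0], [0, 0, 0], 1], [[0, 0, 0], [0, 0, 0], 1], [[0, 0, 0], [0, 0, 0], 1], [[0, 0, 0], [0, 0, 0], 1]]' | python3 drive.py
```

```text
clock: 42.87
tool_pos: [0.5808, 0.0454, 0.0927]
orientation: [-0.0, 1.0, -0.0, 0.001]
wrist_force: [-0.6, -0.2, 5.6]
width: 0.544
gripper_force: 20.0
clock: 43.28
tool_pos: [0.5803, 0.0455, 0.0914]
orientation: [-0.0, 1.0, -0.0, -0.0]
wrist_force: [0.4, 0.9, -0.4]
width: 0.864
gripper_force: 0.0
clock: 43.7
tool_pos: [0.5807, 0.0455, 0.2454]
orientation: [-0.0, 1.0, 0.0, 0.002]
wrist_force: [0.6, 0.4, 0.0]
width: 1.001
gripper_force: 0.0
clock: 44.95
tool_pos: [0.4161, -0.3397, 0.2418]
orientation: [-0.001, 1.0, 0.0, 0.0]
wrist_force: [1.2, 1.3, -0.9]
width: 0.998
gripper_force: 0.0
```

```bash
echo '[[[0.001, -0.001, 0.03], [0, 0, 0], 1], [[0, 0, 0.04], [0, 0, 0], 1], [[0, 0, 0.04], [0, 0, 0], 1], [[0, 0, 0.03], [0, 0, 0], 1], [[0, 0, 0.017], [0, 0, 0], 1]]' | python3 drive.py; echo '[[[0, 0, 0], [0, 0, 0], 1], [[0, 0, 0], [0, 0, 0], 1], [[0, 0, 0], [0, 0, 0], 0], [[0, 0, 0], [0, 0, 0], 0], [[0, 0, 0], [0, 0, 0], 0]]' | python3 drive.py 20;echo '[[[0, 0, 0], [0, 0, 0], 0], [[0, 0, 0], [0, 0, 0], 0], [[0, 0, 0], [0, 0, 0], 0], [[0, 0, 0], [0, 0, 0], 0], [[0, 0, 0], [0, 0, 0], 0]]' | python3 drive.py;echo '[[[0, 0, 0], [0, 0, 0], 0], [[0, 0, 0], [0, 0, 0], 0], [[0, 0, 0], [0, 0, 0], 0]]' | python3 drive.py; echo '[[[0, 0, -0.01], [0, 0, 0], 0], [[0, 0, -0.03], [0, 0, 0], 0], [[0, 0, -0.04], [0, 0, 0], 0], [[0, 0, -0.04], [0, 0, 0], 0], [[0, 0, -0.035], [0, 0, 0], 0]]' | python3 drive.py; echo '[[[0, 0, 0], [0, 0, 0], 0], [[0, 0, 0], [0, 0, 0], 0]]' | python3 drive.py
```

```text
clock: 45.37
tool_pos: [0.4139, -0.3387, 0.0801]
orientation: [-0.001, 1.0, 0.002, -0.002]
wrist_force: [-0.9, 1.0, -0.5]
width: 0.999
gripper_force: 0.0
clock: 45.78
tool_pos: [0.4155, -0.3422, 0.087]
orientation: [-0.0, 1.0, -0.001, 0.001]
wrist_force: [-0.7, 0.0, -0.4]
width: 0.811
gripper_force: 0.0
clock: 46.2
tool_pos: [0.4146, -0.3417, 0.085]
orientation: [-0.0, 1.0, -0.0, 0.0]
wrist_force: [0.3, -0.0, 1.3]
width: 0.545
gripper_force: 20.0
clock: 46.45
tool_pos: [0.4146, -0.3417, 0.085]
orientation: [-0.0, 1.0, -0.0, 0.0]
wrist_force: [0.5, 0.6, 2.4]
width: 0.544
gripper_force: 20.0
clock: 46.87
tool_pos: [0.4142, -0.3414, 0.2421]
orientation: [-0.0, 1.0, -0.0, -0.0]
wrist_force: [1.1, -0.3, -2.1]
width: 0.547
gripper_force: 20.0
clock: 47.03
tool_pos: [0.4151, -0.3422, 0.2425]
orientation: [-0.0, 1.0, -0.002, 0.002]
wrist_force: [0.4, -0.5, -3.2]
width: 0.541
gripper_force: 20.0
```

```bash
echo '[[[-0.005, 0.014, 0], [0, 0, 0], 0], [[-0.0138, 0.038, 0], [0, 0, 0], 0], [[-0.0138, 0.038, 0], [0, 0, 0], 0], [[-0.0138, 0.038, 0], [0, 0, 0], 0], [[-0.0138, 0.038, 0], [0, 0, 0], 0]]' | python3 drive.py>/dev/null; echo '[[[-0.0138, 0.038, 0], [0, 0, 0], 0], [[-0.0138, 0.038, 0], [0, 0, 0], 0], [[-0.0138, 0.038, 0], [0, 0, 0], 0], [[-0.0054, 0.0145, 0], [0, 0, 0], 0], [[0, 0, 0], [0, 0, 0], 0]]' | python3 drive.py; echo '[[[0, 0, 0], [0, 0, 0], 0], [[0, 0, 0], [0, 0, 0], 0], [[0, 0, 0], [0, 0, 0], 0]]' | python3 drive.py; echo '[[[0, 0, 0.025], [0, 0, 0], 0], [[0, 0, 0.035], [0, 0, 0], 0], [[0, 0, 0.035], [0, 0, 0], 0], [[0, 0, 0.025], [0, 0, 0], 0], [[0, 0, 0.012], [0, 0, 0], 0]]' | python3 drive.py; echo '[[[0, 0, 0.006], [0, 0, 0], 0], [[0, 0, 0], [0, 0, 0], 0], [[0, 0, 0], [0, 0, 0], 0], [[0, 0, 0], [0, 0, 0], 0], [[0, 0, 0], [0, 0, 0], 0]]' | python3 drive.py
```

```text
clock: 47.87
tool_pos: [0.5213, -0.0434, 0.2364]
orientation: [-0.003, 1.0, 0.001, -0.003]
wrist_force: [0.7, -0.4, -1.4]
width: 0.544
gripper_force: 20.0
clock: 48.12
tool_pos: [0.5209, -0.0483, 0.2387]
orientation: [0.001, 1.0, -0.0, -0.001]
wrist_force: [0.2, 0.6, -1.5]
width: 0.546
gripper_force: 20.0
clock: 48.53
tool_pos: [0.5191, -0.0482, 0.103]
orientation: [0.001, 1.0, 0.0, -0.003]
wrist_force: [-1.0, 0.5, -4.1]
width: 0.549
gripper_force: 20.0
clock: 48.95
tool_pos: [0.5225, -0.0474, 0.1039]
orientation: [-0.0, 1.0, -0.0, 0.002]
wrist_force: [-0.6, 1.0, -2.6]
width: 0.541
gripper_force: 20.0
```

```bash
echo '[[[0, 0, 0.005], [0, 0, 0], 0], [[0, 0, 0.002], [0, 0, 0], 0], [[0, 0, 0], [0, 0, 0], 0], [[0, 0, 0], [0, 0, 0], 0], [[0, 0, 0], [0, 0, 0], 0]]' | python3 drive.py; echo '[[[0, 0, 0.0015], [0, 0, 0], 0], [[0, 0, 0], [0, 0, 0], 0], [[0, 0, 0], [0, 0, 0], 0]]' | python3 drive.py; echo '[[[0, 0, 0.001], [0, 0, 0], 0], [[0, 0, 0], [0, 0, 0], 0], [[0, 0, 0], [0, 0, 0], 0]]' | python3 drive.py
```

```text
clock: 49.37
tool_pos: [0.5214, -0.0471, 0.0947]
orientation: [-0.0, 1.0, 0.0, -0.0]
wrist_force: [-0.3, -0.2, -2.5]
width: 0.544
gripper_force: 20.0
clock: 49.62
tool_pos: [0.5215, -0.0472, 0.0932]
orientation: [-0.0, 1.0, -0.0, 0.0]
wrist_force: [0.5, -0.1, -2.1]
width: 0.539
gripper_force: 20.0
clock: 49.87
tool_pos: [0.5217, -0.0471, 0.093]
orientation: [-0.0, 1.0, -0.0, 0.0]
wrist_force: [-2.0, 1.2, 3.2]
width: 0.542
gripper_force: 20.0
```

Contact. Release, rise and look.

```bash
echo '[[[0, 0, 0], [0, 0, 0], 0.6], [[0, 0, 0], [0, 0, 0], 0.8], [[0, 0, 0], [0, 0, 0], 1], [[0, 0, 0], [0, 0, 0], 1], [[0, 0, 0], [0, 0, 0], 1]]' | python3 drive.py; echo '[[[0, 0, -0.02], [0, 0, 0], 1], [[0, 0, -0.035], [0, 0, 0], 1], [[0, 0, -0.035], [0, 0, 0], 1], [[0, 0, -0.035], [0, 0, 0], 1], [[0, 0, -0.035], [0, 0, 0], 1]]' | python3 drive.py; echo '[[[0, 0, -0.03], [0, 0, 0], 1], [[0, 0, -0.03], [0, 0, 0], 1], [[0, 0, 0], [0, 0, 0], 1], [[0, 0, 0], [0, 0, 0], 1], [[0, 0, 0], [0, 0, 0], 1]]' | python3 drive.py
python3 - <<'E'
from m import *
S={n:shot(n,'e_'+n+'.png') for n in('wrist','scene','side')}
a=np.hstack([cv2.resize(cv2.imread('pics/e_wrist.png'),(400,300)),cv2.resize(cv2.imread('pics/e_scene.png')[100:310,90:440],(400,300))]); cv2.imwrite('pics/e.png',a)
rng={'blue':((95,130,60),(125,255,255)),'yellow':((20,150,60),(32,255,255)),'red':((0,190,60),(4,255,255))}
for k,x0 in {'yellow':(.522,-.0472,.121),'red':(.5805,.0452,.121),'blue':(.610,-.112,.121)}.items():
    R_=[]
    for n,s in S.items():
        f=210/np.tan(np.radians(s['vfov'])/2); q=np.array(s['view'])@np.r_[x0,1]; uv=np.array((q[0]/q[2]*f+s['cx'],q[1]/q[2]*f+s['cy']))
        m,c,st=blob(s,*rng[k],uv,20 if n=='wrist' else 12); R_.append(ray(s,*c))
    print(k,cross(R_).round(4))
E
```

```text
clock: 50.28
tool_pos: [0.5214, -0.0472, 0.0921]
orientation: [-0.0, 1.0, -0.0, -0.0]
wrist_force: [0.3, 0.3, -1.2]
width: 0.866
gripper_force: 0.0
clock: 50.7
tool_pos: [0.5212, -0.0471, 0.2538]
orientation: [-0.0, 1.0, -0.0, -0.0]
wrist_force: [0.7, -0.2, 0.8]
width: 0.999
gripper_force: 0.0
clock: 51.12
tool_pos: [0.5215, -0.0471, 0.3112]
orientation: [-0.0, 1.0, 0.0, -0.0]
wrist_force: [0.3, -0.7, -0.7]
width: 0.997
gripper_force: 0.0
yellow [ 0.5223 -0.0459  0.1223]
red [0.5784 0.0446 0.1202]
blue [ 0.609  -0.1108  0.1237]
```

View pics/e.png

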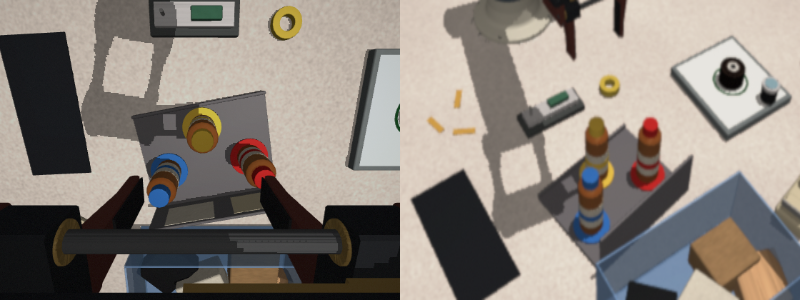

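The picture shows all three bottles upright on their own discs, within about 2 mm of centre (caps in the left half at (202,130), (160,195), (262,178)). The film is in the circle at (732,72) and the magnifier at (770,88) is where it was. The arm touches nothing, so I hand in.

```bash
python3 -c "
from rig import manip
print(manip.hand_in())"
```

```text
the job is handed in; nothing more can be done
None
```

I handed the job in at about 51 s: the film lies flat in the green circle, the three bottles stand upright within about 2 mm of their disc centres, and the magnifier was not touched; the hand-in returned no verdict.

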